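# Make up two column-change kits from the covered stock case

## Task

Make up the two column-change kits: turn the swing tab on the stock case aside, lift the clear cover out by its handle and lay it flat on the free bench. Put the longest column into the long compartment of the long tray and the bottle cap into its small compartment; put the shortest column and the inlet filter into the small tray, one in each compartment. Columns lie flat on the tray floor, cap and filter stand upright, and the middle-length column stays where it is in the case.

Things in the scene. Friction and masses are not known exactly. Their poses are not given: they have to be found in the camera images.
- cover: Clear plate 244 x 140 x 4 mm, 0.2 kg, lying loose in the rim of the stock case. Origin: centre of underside (40 mm above bench in the case), x along it, z up. Handle in the middle: bar along x, 70 long, 10 wide, 18 to 30 mm above the underside. Free bench to lay it on, long side about along world x: x 0.36 to 0.66, y -0.46 to -0.23. Laying it elsewhere on open bench is fine too.
- tab (a joint): Steel swing tab over the cover's edge, 4 mm thick. Vertical pivot on the case rim 83 mm to +y of the cover's centre (cover frame, cover in the case); light friction (0.03 N m), stays where left. Rad, counter-clockwise from above: near 0 (start within 0.25) it points to -y and holds the cover; at +1.57 or -1.57 it lies along the rim. Turns either way to 1.65; cover free beyond 1.2.
- tab_stub (a point): Top centre of the black finger stub on the tab's free end, 23 mm from the pivot: upright round pin 9 mm in diameter, 20 mm tall above the tab, top 70 mm above the bench. The case under it: fixed, aluminium, rim 46 mm above the bench; outside 256 mm along the cover's x, and from 76 mm to -y to 92 mm to +y of the cover's centre.
- long_column: Longest of the three steel columns, 116 mm overall, 0.12 kg, in the case. Tube 10 mm thick, hex ends 16 mm across flats (12 mm long, then a 4 mm white plug). Lies on its hexes, axis 8 mm above its support. Origin: mid-length on the axis; x along it.
- middle_column: Middle-length steel column, 80 mm overall, stays in the case. All stock lies on the case floor (5 mm above bench; inside 240 x 136 mm centred under the cover) in two rows along the cover's x, 29 mm either side of its middle. Tube 10 mm thick, hex ends 16 mm across flats (12 mm long, then a 4 mm white plug). Lies on its hexes, axis 8 mm above its support. Origin: mid-length on the axis; x along it.
- short_column: Shortest steel column, 46 mm overall, 0.06 kg, in the case. Tube 10 mm thick, hex ends 16 mm across flats (12 mm long, then a 4 mm white plug). Lies on its hexes, axis 8 mm above its support. Origin: mid-length on the axis; x along it.
- bottle_cap: White ribbed solvent-bottle cap, 28 mm in diameter, 20 mm high, three little tube ports 8 mm higher on its top; 25 g, standing upright in the case. Origin: centre of the underside, z up.
- inlet_filter: Solvent inlet filter: grey sintered cylinder, 16 mm in diameter, 22 mm high, with a thin white stem (8 mm) 8 mm higher on top; 30 g, standing upright in the case. Origin: centre of the underside, z up.
- long_tray: Long steel kit tray, fixed, 201 x 86 mm outside, walls 3 mm thick and 18 mm high, floor 4 mm thick. A cross wall, also 18 mm high, parts it into a long compartment (132 x 80 mm, centre 31.5 mm to -x of the origin) and a small one (60 x 80 mm, centre 67.5 mm to +x). Origin: centre of the underside; x along the tray.
- small_tray: Small steel kit tray, fixed, 141 x 86 mm outside, walls 3 mm thick and 18 mm high, floor 4 mm thick. A cross wall, also 18 mm high, parts it into two equal compartments (66 x 80 mm, centres 34.5 mm to either side of the origin along x). Origin: centre of the underside; x along the tray.
Things that resemble listed ones, but are neither listed nor needed, are in the scene too. Leave any orange or turquoise look-alike of the small_tray alone.

How it is judged (in metres and radians):
On the way, in this order (a step that is already met when the one before it is completed fails the run):
1. the swing tab is turned aside (beyond 1.2 rad either way) while the cover still lies in the case ((value of joint tab above 1.2 rad or value of joint tab below -1.2 rad) and distance of cover from where it was at the start of the episode below 0.02 m), for 0.1 s.
2. the cover lies flat on the bench (height (world z) of cover below 0.006 m and angle between cover's own z axis and vertical below 0.04 rad), for 0.2 s.
At the end, for the whole second after the job is handed in: Cover flat on the bench (within 6 mm); longest column flat in the long tray's long bay, cap upright in its small bay; shortest column flat and filter upright in the small tray, one per bay, either way round, all on the tray floors; middle column within 30 mm of its start; all released, at rest (all of step 2 and x of long_column in the frame of long_tray between -0.0455 and -0.0175 m and y of long_column in the frame of long_tray between -0.036 and 0.036 m and z of long_column in the frame of long_tray below 0.017 m and x of bottle_cap in the frame of long_tray between 0.0455 and 0.0895 m and y of bottle_cap in the frame of long_tray between -0.036 and 0.036 m and z of bottle_cap in the frame of long_tray below 0.009 m and ((x of short_column in the frame of small_tray between 0.0055 and 0.0635 m and y of short_column in the frame of small_tray between -0.036 and 0.036 m and z of short_column in the frame of small_tray below 0.017 m and x of inlet_filter in the frame of small_tray between -0.0635 and -0.0055 m and y of inlet_filter in the frame of small_tray between -0.036 and 0.036 m and z of inlet_filter in the frame of small_tray below 0.009 m) or (x of short_column in the frame of small_tray between -0.0635 and -0.0055 m and y of short_column in the frame of small_tray between -0.036 and 0.036 m and z of short_column in the frame of small_tray below 0.017 m and x of inlet_filter in the frame of small_tray between 0.0055 and 0.0635 m and y of inlet_filter in the frame of small_tray between -0.036 and 0.036 m and z of inlet_filter in the frame of small_tray below 0.009 m)) and angle between each of long_column, short_column's own x axis and vertical above 1.45 rad and angle between each of bottle_cap, inlet_filter's own z axis and vertical below 0.12 rad and distance of middle_column from where it was at the start of the episode below 0.03 m and linear speed of each of long_column, short_column, bottle_cap, inlet_filter, cover below 0.02 m/s); the robot touches nothing.
It also fails if it takes over 131 s, if anything falls off the work surface, if the arm or the gripper's body presses on something with over 40 N, if the wrist force passes 120 N, or if a joint passes its speed limit or range.

## Robot

A 6-joint arm with a two-finger parallel gripper is mounted at the origin on the work surface. World frame = base frame: x ahead of the robot, y to its left, z up, the work surface at z = 0. Lengths are in mm, angles in rad, forces in N, time in s.
With the tool pointing down it reaches from about 275 to 1000 mm from the base axis. Payload 8.4 kg.
Tool frame: the origin (TCP) lies midway between the tips of the shut fingers; the grasp point (between the pads) lies 19 mm behind it (r.grip_point_offset is the distance from the TCP to the grasp point, in mm); z points along the fingers, x is the direction in which the jaws open and shut, and the axes are right-handed (so a half turn about z gives the same grasp; the last joint's range is limited). The gripper opens to 85 mm and grips with 20 to 120 N. Pads are 22 mm wide; open, the fingers measure 114 mm over their backs; the gripper's body (76 mm by 85 mm) begins 54 mm behind the grasp point. The pads swing forward as they close: fully open they stand 13 mm farther back than shut.
Start: joints at [1.116, 0.353, 1.633, -0, 1.155, -0.002], TCP at [273.427, 562.019, 198.881] pointing down, gripper open.
Joint ranges: [-2.63, 2.63], [-0.92, 2.1], [0.06, 2.66], [-1.3, 4.44], [0, 2.69], [-3.02, 3.02]. Speed limits (rad/s): [2.22, 2.22, 2.79, 3.14, 3.14, 3.14].

## Interface

Orientations are given as [roll, pitch, yaw] about the fixed x, y, z axes, in that order (R = Rz(yaw) Ry(pitch) Rx(roll)).
In Python, from rig import monitor, vision, sign_off, r gives the robot as it stands.
- The arm moves only by the shell command python3 -m inch 'ROWS' [FORCE]. ROWS is JSON, a list of rows, each an object with "dp": the shift along the tool's x, y, z in mm, a list of three; "angular": the turn, a rotation vector about the tool's x, y, z in rad, a list of three; "fingers": the closure in counts, from 0 (fully open) to 255 (shut). A call has 1 to 12 rows; each row is the pose to reach, as a shift and turn from the pose commanded when the call began, along the tool's axes at that moment; what a row does not reach only later rows make up. A row lasts 1/12 s, in which the tool goes at most 41.7 mm and 7.16 degrees, less where a joint would pass 70% of its speed; a pose out of reach is approached as far as the arm can. A call with a gripper value outside its range is refused whole. The fingers move at their own pace and stop on an object; FORCE is the grip in N (left out, the last holds). Time passes only in rows, so rows that repeat a pose let the fingers close. It gives the time, the measured TCP pose, the force and the opening at its end, in the units of the state.
- monitor.sense(): the state, without advancing time (a new reading comes with each control period).
- vision.grab_frame(name): name is "scene" or "top"; returns (picture, depth): 400x640x3 uint8, blue, green, red; 400x640 float32, mm along the optical axis (not along the pixel's ray), 0 where there is no reading.
- vision.camera_params(name): a dict with "fx", "fy", "cx", "cy" (pixels), "R" (3x3) and "t" (3): a world point X has camera coordinates R X + t. Camera axes: x right, y down, z forward; pixel columns grow to the right and rows downward; lengths in mm; the calibration is good to about 2 mm. A picture is of the moment at which its call begins. camera_params takes no time and is no camera call.
- sign_off(): hands the job in, once; it reports no verdict.
The state is a dict: "clock": time; "qpos": joint angles; "qvel": joint speeds; "joint_efforts": joint torques, N m; "eef_pos": TCP position; "tcp_rot": TCP orientation; "contact_force": force on the tool from outside, world axes, zero at the start; "wrist_torque": the same for the moment, N m; "opening": opening from 0.0 (shut) to 1.0 (fully open).
Only numpy, scipy, OpenCV 4.12 (cv2) and the standard library are available. Lean on these libraries where they do the work, as an engineer would, in place of code of your own. Each camera call takes 0.05 s, during which the arm holds its last target.

## Working session

There is one attempt and no reset: what is moved stays moved. The work goes in short steps, Python scripts to look and compute and a shell command to move; the robot and the scene stay as the last step left them, time stands still between calls to the robot, and variables do not carry over. Pictures are saved under pics/ and viewed, and the job is handed in when it is done.

```bash
ls; mkdir -p pics; python3 - <<'E'
from rig import monitor, vision, r
import cv2
s=monitor.sense(); print(s); print(r.grip_point_offset)
for n in("scene","top"):
    p,d=vision.grab_frame(n); cv2.imwrite(f"pics/{n}0.png",p)
    import numpy as np; np.savez(f"pics/{n}0.npz",p=p,d=d)
    c=vision.camera_params(n); print(n,{k:np.round(v,4).tolist() for k,v in c.items()})
E
```

```text
pics
{'clock': 0.0, 'qpos': array([ 1.11561828e+00,  3.53640735e-01,  1.63414161e+00, -1.55521957e-05,
        1.15516433e+00, -2.43028601e-03]), 'qvel': array([-0.00058356, -0.00106118,  0.0002978 ,  0.0002454 ,  0.0018997 ,
        0.00012107]), 'joint_efforts': array([-2.77285362e-03, -6.05238175e+01, -3.42067122e+01, -3.59057103e-04,
        9.32371389e-03, -6.91406132e-07]), 'eef_pos': array([273.19561872, 561.55998998, 198.16312609]), 'tcp_rot': array([3.14158172e+00, 1.35404977e-03, 1.11805485e+00]), 'contact_force': array([-0.01688307,  0.1479646 , -0.57649576]), 'wrist_torque': array([0.01621978, 0.06646332, 0.01477887]), 'opening': 1.0009847593913592}
18.700000000000003
scene {'fx': 382.9459, 'fy': 382.9459, 'cx': 317.0994, 'cy': 200.0451, 'R': [[0.911, 0.4123, -0.0111], [0.3179, -0.7191, -0.6179], [-0.2628, 0.5593, -0.7862]], 't': [-507.5044, 30.4182, 1062.6367]}
top {'fx': 482.5466, 'fy': 482.5466, 'cx': 320.6694, 'cy': 198.4766, 'R': [[0.0261, -0.9995, -0.0165], [-0.992, -0.0238, -0.1243], [0.1238, 0.0196, -0.9921]], 't': [171.6916, 473.4807, 1104.1734]}
```

View pics/scene0.png

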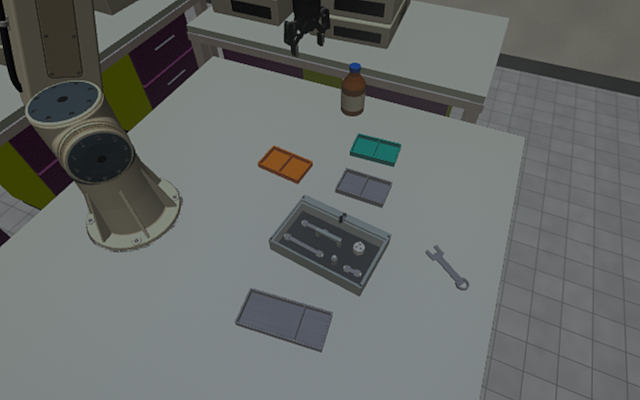

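View pics/top0.png

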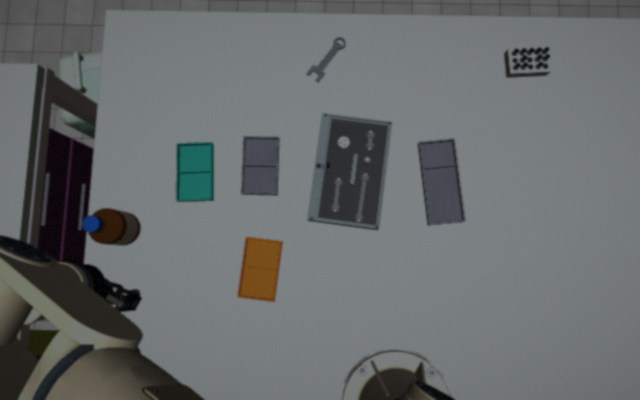

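The top view shows the case at (350,172) with its tab at about (322,166), the long tray at (441,182) and the grey small tray at (261,166). The turquoise (195,172) and orange (260,269) trays are look-alikes. I'll zoom in for a closer look.

```bash
python3 - <<'E'
import cv2
p=cv2.imread("pics/top0.png"); cv2.imwrite("pics/c1.png",cv2.convertScaleAbs(cv2.resize(p[105:240,300:400],None,fx=5,fy=4.4,interpolation=cv2.INTER_CUBIC)[:600],alpha=1.5))
p=cv2.imread("pics/scene0.png"); cv2.imwrite("pics/c2.png",cv2.convertScaleAbs(cv2.resize(p[185:300,260:400],None,fx=5,fy=5,interpolation=cv2.INTER_CUBIC),alpha=1.5))
p=cv2.imread("pics/top0.png"); cv2.imwrite("pics/c3.png",cv2.convertScaleAbs(cv2.resize(p[120:240,230:480],None,fx=3.2,fy=3.2,interpolation=cv2.INTER_CUBIC),alpha=1.5))
E
```

```text
(no output)
```

View pics/c1.png

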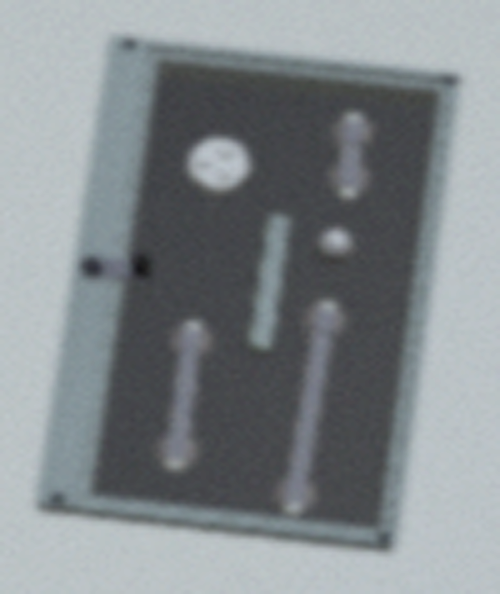

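View pics/c2.png

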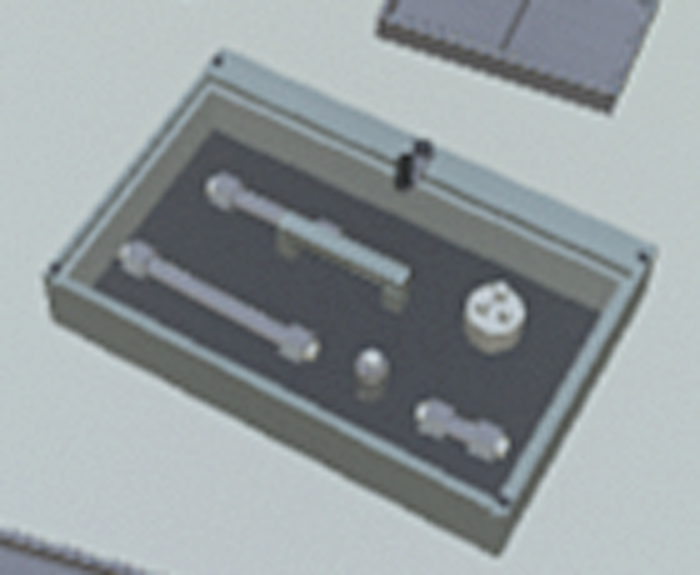

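View pics/c3.png

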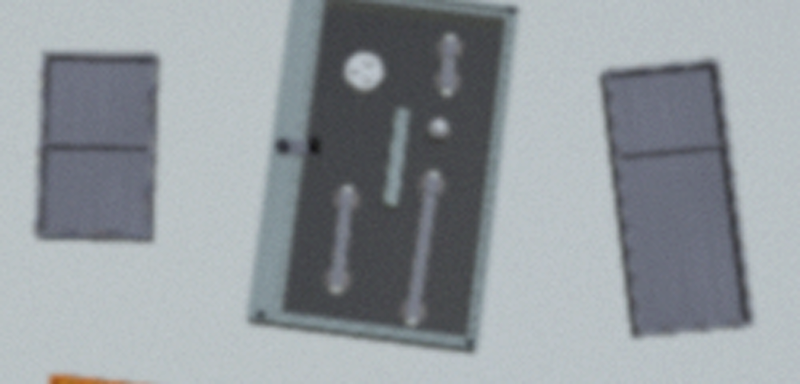

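Pixel candidates in the top view:
- **Three columns:** long at about (362,197), middle at (336,194), short at (370,141).
- **Cap and filter:** the cap is at (344,142) and the filter at (367,160).
- **Handle and stub:** the handle is at (354,168) and the dark stub at (328,165). The pivot screw at (318,165) is dark too.
- **Small tray:** the grey one at (261,166), not turquoise (195,172) or orange (260,269).

The crop confirms the choices. Next I'll locate each one by masks and rays.

```bash
cat > h.py <<'E'
import numpy as np, cv2
from rig import vision, monitor
C={n:vision.camera_params(n) for n in("top","scene")}
def plane(n,u,v,z):
    c=C[n];R=np.array(c["R"]);t=np.array(c["t"])
    d=R.T@np.array([(u-c["cx"])/c["fx"],(v-c["cy"])/c["fy"],1]);o=-R.T@t
    return o+d*(z-o[2])/d[2]
def proj(n,X):
    c=C[n];x=np.array(c["R"])@np.array(X)+np.array(c["t"]);return np.array([c["fx"]*x[0]/x[2]+c["cx"],c["fy"]*x[1]/x[2]+c["cy"]])
def tri(uvT,uvS):
    P=[]
    for n,(u,v) in(("top",uvT),("scene",uvS)):
        c=C[n];K=np.array([[c["fx"],0,c["cx"]],[0,c["fy"],c["cy"]],[0,0,1]])
        P.append(K@np.c_[np.array(c["R"]),np.array(c["t"])])
    X=cv2.triangulatePoints(P[0],P[1],np.float64(uvT).reshape(2,1),np.float64(uvS).reshape(2,1));return (X[:3]/X[3]).ravel()
E
python3 - <<'E'
from h import *
p=cv2.imread("pics/top0.png").astype(int)
hsv=cv2.cvtColor(p.astype(np.uint8),cv2.COLOR_BGR2HSV)
def q(x,y): return (300+(x+.5)/5-.5,105+(y+.5)/4.4-.5)
for nm,x,y,z in[("TL",110,40,46),("TR",462,78,46),("BL",40,508,46),("BR",392,548,46),("stub",142,266,70),("pivot",93,266,50),
 ("hA",278,217,70),("hB",260,346,70),("cap",220,163,28),("filt",336,241,30),("LA",327,310,13),("LB",295,503,13),("MA",193,325,13),("MB",175,463,13),("SA",353,120,13),("SB",347,191,13)]:
    print(nm,np.round(plane("top",*q(x,y),z),1))
# trays: colour mask
for nm,(u0,u1,v0,v1) in dict(small=(235,290,125,205),long=(408,475,128,235)).items():
    roi=p[v0:v1,u0:u1]; bg=np.array([p[120,405],p[240,300]]).mean(0)
    m=(np.abs(roi-bg).sum(2)>120).astype(np.uint8)
    n,l,st,ce=cv2.connectedComponentsWithStats(m); k=1+st[1:,4].argmax()
    vu=np.argwhere(l==k); pts=np.array([plane("top",u+u0,v+v0,18)[:2] for v,u in vu])
    print(nm,len(vu),cv2.minAreaRect(pts.astype(np.float32)), pts.mean(0))
# scene checks
def qs(x,y): return (260+(x+.5)/5-.5,185+(y+.5)/5-.5)
for nm,x,y,z in[("TL far",655,250,46),("BL near?",50,280,46),("up",220,52,46),("stub",422,148,70),("stub2",405,160,70),("hA",285,218,70),("hB",405,278,70),("LA",122,250,13),("LB",315,348,13),("SA",420,405,13),("SB",505,452,13)]:
    print("s",nm,np.round(plane("scene",*qs(x,y),z),1))
E
```

```text
TL [669.9 186.3  46. ]
TR [652.4  19.5  46. ]
BL [416.2 212.1  46. ]
BR [399.3  49.6  46. ]
stub [541.6 167.9  70. ]
pivot [545.  190.9  50. ]
hA [569.  106.2  70. ]
hB [500.8 113.2  70. ]
cap [607.6 132.3  28. ]
filt [565.3  76.4  30. ]
LA [530.5  78.9  13. ]
LB [424.5  92.5  13. ]
MA [520.7 143.   13. ]
MB [444.8 150.   13. ]
SA [637.   67.9  13. ]
SB [597.   70.2  13. ]
small 2086 ((547.0319213867188, 331.5771179199219), (141.81056213378906, 87.12248229980469), 0.2533196210861206) [546.91356663 331.70185653]
long 3115 ((519.6275634765625, -100.23101806640625), (199.45803833007812, 89.24874877929688), 6.878706455230713) [ 518.44762552 -100.43167543]
s TL far [675.6 182.1  46. ]
s BL near? [409.   44.6  46. ]
s up [423.2 208.8  46. ]
s stub [552.1 176.8  70. ]
s stub2 [547.1 166.5  70. ]
s hA [506.6 110.4  70. ]
s hB [573.2 102.3  70. ]
s LA [421.1  92.6  13. ]
s LB [536.1  80.1  13. ]
s SA [595.9  71.8  13. ]
s SB [642.6  64.9  13. ]
```

```bash
cat >> h.py <<'E'
from scipy.spatial.transform import Rotation as Ro
def need(x,y,z,yaw=None):
    s=monitor.sense(); R=Ro.from_euler('xyz',s["tcp_rot"]); p=np.array(s["eef_pos"])
    dp=R.inv().apply(np.array([x,y,z])-p)
    rv=np.zeros(3)
    if yaw is not None: rv=(R.inv()*Ro.from_euler('xyz',[np.pi,0,yaw])).as_rotvec()
    print("dp",np.round(dp,1),"ang",np.round(rv,3),"| at",np.round(p,1),np.round(s["tcp_rot"],3),"t",round(s["clock"],2),"op",round(s["opening"],3))
E
python3 - <<'E'
from h import *
print(plane("top",105,225,60))
need(543,167,150,-0.11)
E
```

```text
[392.26136904 675.77705128  60.        ]
dp [-236.8  415.2   48.5] ang [1.000e-03 1.000e-03 1.228e+00] | at [273.2 561.6 198.3] [-3.142e+00  1.000e-03  1.118e+00] t 0.1 op 1.004
```

```bash
python3 -m inch '[{"dp":[-20,35,0],"angular":[0,0,0.11],"fingers":100},{"dp":[-40,70,5],"angular":[0,0,0.22],"fingers":140},{"dp":[-60,105,10],"angular":[0,0,0.34],"fingers":140},{"dp":[-80,140,15],"angular":[0,0,0.45],"fingers":140},{"dp":[-100,175,20],"angular":[0,0,0.56],"fingers":140},{"dp":[-120,210,25],"angular":[0,0,0.67],"fingers":140},{"dp":[-140,245,30],"angular":[0,0,0.78],"fingers":140},{"dp":[-160,280,35],"angular":[0,0,0.9],"fingers":140},{"dp":[-180,315,40],"angular":[0,0,1.01],"fingers":140},{"dp":[-200,350,44],"angular":[0,0,1.12],"fingers":140},{"dp":[-220,385,48],"angular":[0,0,1.228],"fingers":140},{"dp":[-236.8,415.2,48],"angular":[0,0,1.228],"fingers":140}]' 20; python3 - <<'E'
from h import *
for n in("top","scene"):
    p,d=vision.grab_frame(n); cv2.imwrite(f"pics/{n}1.png",p); np.savez(f"pics/{n}1.npz",d=d)
need(543,167,150,-0.11)
E
```

```text
clock: 1.1
eef_pos: [543.6, 164.9, 149.9]
tcp_rot: [3.141, 0.001, -0.117]
contact_force: [-0.3, 0.1, 1.4]
opening: 0.45
dp [-2.9 -3.2  0.5] ang [ 0.001 -0.001 -0.004] | at [545.5 163.5 150.5] [ 3.141e+00 -1.000e-03 -1.140e-01] t 1.2 op 0.451
```

```bash
python3 - <<'E'
from h import *
a=cv2.imread("pics/scene1.png")[130:300,250:410]; cv2.imwrite("pics/c4.png",cv2.convertScaleAbs(cv2.resize(a,None,fx=3.5,fy=3.5,interpolation=cv2.INTER_CUBIC),alpha=1.7))
print(proj("top",(545.5,163.5,150.5)),proj("scene",(545.5,163.5,150.5)))
E
```

```text
[330.0829653 156.022052 ] [340.77195749 197.16109705]
```

View pics/c4.png

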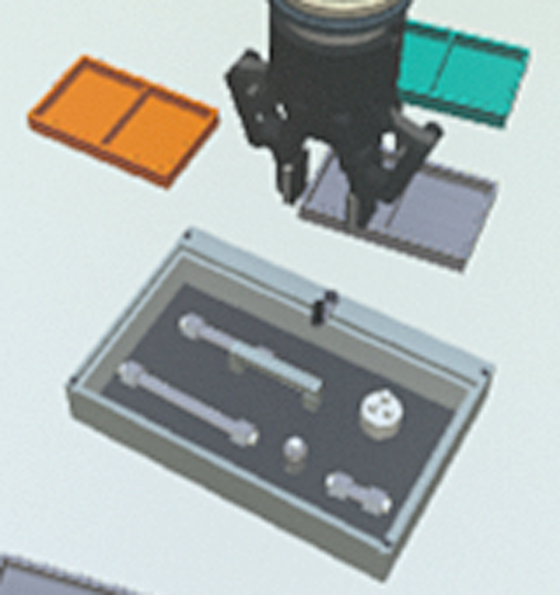

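View pics/top1.png

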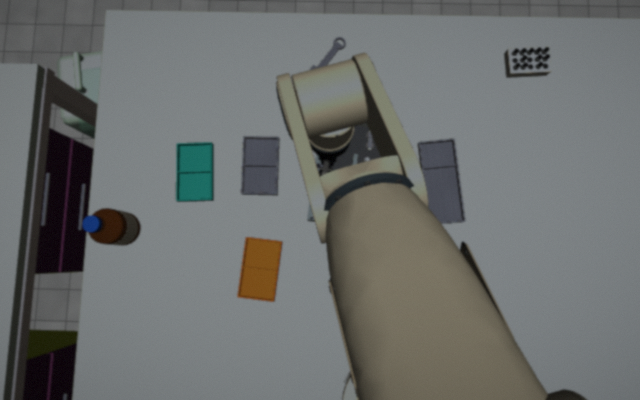

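```bash
python3 - <<'E'
from h import *
a=cv2.imread("pics/scene1.png")[205:232,325:360]; cv2.imwrite("pics/c5.png",cv2.convertScaleAbs(cv2.resize(a,None,fx=16,fy=16,interpolation=cv2.INTER_NEAREST),alpha=1.7))
a=cv2.imread("pics/top0.png")[152:180,305:345]; cv2.imwrite("pics/c6.png",cv2.convertScaleAbs(cv2.resize(a,None,fx=16,fy=16,interpolation=cv2.INTER_NEAREST),alpha=1.7))
E
```

```text
(no output)
```

View pics/c5.png

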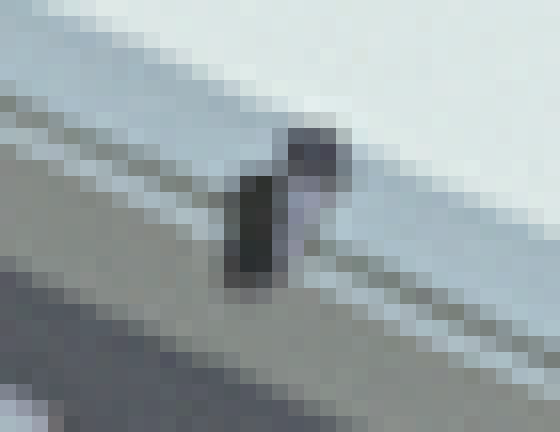

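View pics/c6.png

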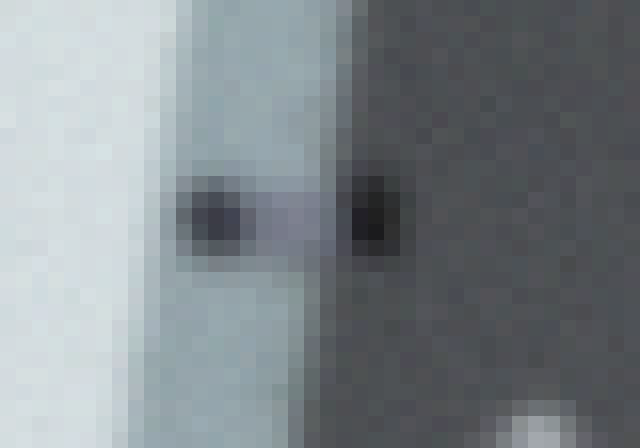

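```bash
python3 - <<'E'
from h import *
print(plane("scene",340.5,216.7,70),plane("top",327.8,165,68)); print(tri((327.8,165),(340.5,216.7)))
print("piv",plane("scene",344.5,214.0,52),plane("top",318.2,165.2,52),tri((318.2,165.2),(344.5,214)))
E
```

```text
[546.95821338 166.10347517  70.        ] [542.18514623 168.42409003  68.        ]
[544.02149179 169.08575733  63.82676529]
piv [548.84879758 190.40606898  52.        ] [544.34121619 190.86606236  52.        ] [546.27133474 191.69515783  48.12499404]
```

```bash
python3 -m inch '[{"dp":[0,-3,30],"angular":[0,0,0],"fingers":140},{"dp":[0,-3,60],"angular":[0,0,0],"fingers":140},{"dp":[0,-3,70],"angular":[0,0,0],"fingers":140},{"dp":[0,-3,70],"angular":[0,0,0],"fingers":140}]'; python3 - <<'E'
from h import *
need(544.5,167.3,54,-0.11)
p,d=vision.grab_frame("scene"); cv2.imwrite("pics/s2.png",cv2.convertScaleAbs(cv2.resize(p[160:260,290:400],None,fx=6,fy=6,interpolation=cv2.INTER_CUBIC),alpha=1.7))
E
```

```text
clock: 1.53
eef_pos: [540.9, 170.0, 78.2]
tcp_rot: [3.139, 0.005, -0.11]
contact_force: [-0.7, -0.1, -0.3]
opening: 0.452
dp [ 4.   2.3 24.2] ang [0.002 0.005 0.   ] | at [540.9 170.   78.2] [ 3.139  0.005 -0.11 ] t 1.53 op 0.452
```

View pics/s2.png

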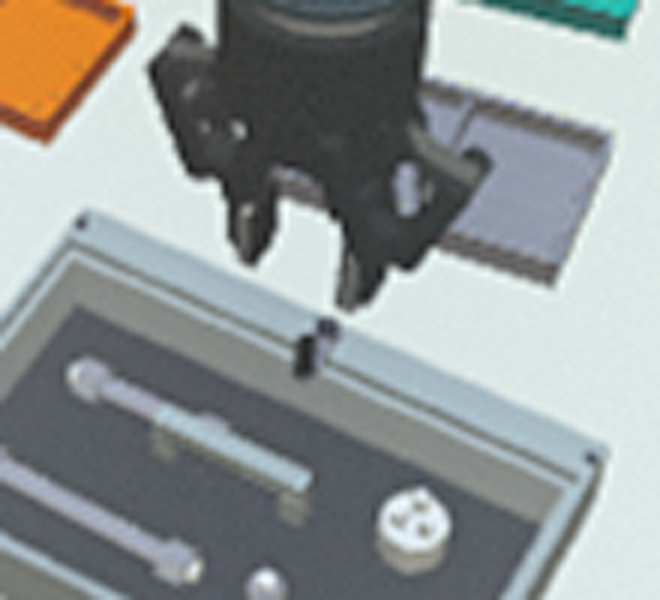

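```bash
python3 - <<'E'
from h import *
for z in (78,85): print(proj("scene",(540.9,170,z)))
need(544.5,167.3,54,-0.11)
E
```

```text
[338.95599222 212.86282579]
[339.05128039 211.19134907]
dp [ 2.6  2.9 26. ] ang [0.001 0.003 0.001] | at [542.3 170.5  80. ] [ 3.14e+00  3.00e-03 -1.09e-01] t 1.58 op 0.45
```

```bash
python3 -m inch '[{"dp":[0,0,0],"angular":[0,0,0],"fingers":255},{"dp":[0,0,0],"angular":[0,0,0],"fingers":255},{"dp":[0,0,0],"angular":[0,0,0],"fingers":255},{"dp":[0,0,0],"angular":[0,0,0],"fingers":255},{"dp":[0,0,0],"angular":[0,0,0],"fingers":255},{"dp":[0,0,0],"angular":[0,0,0],"fingers":255}]'; python3 - <<'E'
from h import *
p,d=vision.grab_frame("scene"); cv2.imwrite("pics/s3.png",cv2.convertScaleAbs(cv2.resize(p[185:235,310:370],None,fx=12,fy=12,interpolation=cv2.INTER_CUBIC),alpha=1.9))
s=monitor.sense(); print(s["eef_pos"],s["opening"],proj("scene",s["eef_pos"]))
E
```

```text
clock: 2.08
eef_pos: [543.7, 170.5, 81.3]
tcp_rot: [-3.141, -0.001, -0.11]
contact_force: [-0.7, 0.8, 0.2]
opening: -0.0
[543.64332433 170.46314712  81.21396659] -0.0001234038019721914 [340.09315152 212.32067085]
```

View pics/s3.png

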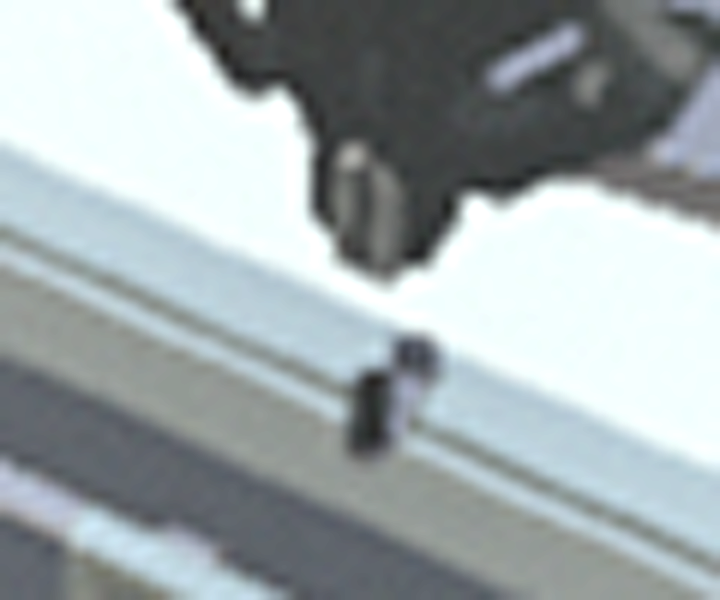

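```bash
python3 - <<'E'
from h import *
p,d=vision.grab_frame("scene")
print(np.round(d[200:214,336:350]).astype(int))
c=C["scene"];R=np.array(c["R"]);t=np.array(c["t"])
def bp(u,v):
    z=d[v,u]; return np.round(R.T@(np.array([(u-c["cx"])/c["fx"]*z,(v-c["cy"])/c["fy"]*z,z])-t),1)
for u,v in [(341,205),(342,206),(342,207),(343,206),(340,219),(340,217),(330,215),(360,222),(350,260),(300,330),(430,220)]: print(u,v,bp(u,v))
z=np.load("pics/top0.npz")
c=C["top"];R=np.array(c["R"]);t=np.array(c["t"]);d=z["d"]
print("top")
for u,v in [(320,140),(314,200),(328,165),(350,180),(365,170),(441,182),(261,150),(400,150),(300,200),(343,142)]: print(u,v,bp(u,v))
s=monitor.sense();print(s["eef_pos"])
E
```

```text
[[ 911  909  897  896  894  892  890  886  883  880  887  900  903  869]
 [ 913  911  901  900  895  892  890  895  895  894  892  896  909 1080]
 [ 915  915  902  902  897  898  898  895  898  898  894  902  910 1077]
 [ 917  916  907  907  902  900  900  901  898  899  896  904  915    0]
 [1071  916  912  907  903  903  902  904  904  901  901  910 1072 1072]
 [1072 1072  919  912  912  907  905  909  906  904  905 1070 1068 1069]
 [1070 1064  917  914  912  905  906  913  907  907  910 1068 1067 1065]
 [1066 1065 1065  915  913  909  910  916  910  908 1066 1066 1064 1066]
 [1068 1063 1065 1064 1061  917  913  920 1067 1063 1061 1064 1063 1063]
 [1006 1059 1058 1061 1063 1060 1063 1059 1061 1058 1061 1061 1063 1058]
 [1002 1001 1001 1063 1060 1057 1061 1058 1058 1059 1058 1059 1058 1060]
 [1003  997  999 1000  998 1058 1054 1056 1054 1058 1058 1059 1059 1055]
 [1000  999  996  998 1000  996  999  999 1058 1053 1051 1055 1055 1057]
 [ 996  994  993  995  995  997  994  995  987  988 1052 1050 1052 1052]]
341 205 [548.9 158.8 127.8]
342 206 [551.9 158.  126.5]
342 207 [552.  158.  122.6]
343 206 [552.7 162.7 121.3]
340 219 [546.9 163.5  63.4]
340 217 [545.9 165.6  68.7]
330 215 [513.2 179.4  41.5]
360 222 [592.5 188.6  43.9]
350 260 [609.1  76.   43.4]
300 330 [ 566.1 -111.5    4.7]
430 220 [755.  302.1  -1.1]
top
320 140 [606.1 188.4  45.5]
314 200 [463.4 198.6  44.7]
328 165 [541.6 167.9  71.2]
350 180 [508.  117.   70.9]
365 170 [537.2  81.2  42.9]
441 182 [ 519.1 -104.4    5.5]
261 150 [588.5 333.2   2.9]
400 150 [596.6  -6.3   0.9]
300 200 [468.2 234.1  -1.4]
343 142 [602.9 134.1  43.7]
[543.60878126 170.4477377   81.0986053 ]
```

```bash
python3 - <<'E'
from h import *
c=C["scene"];R=np.array(c["R"]);t=np.array(c["t"])
def bp(d,u,v):
    z=d[v,u]; return np.round(R.T@(np.array([(u-c["cx"])/c["fx"]*z,(v-c["cy"])/c["fy"]*z,z])-t),1)
d1=np.load("pics/scene1.npz")["d"]; d0=np.load("pics/scene0.npz")["d"]
for v in range(182,198,2): print(v,[(u,bp(d1,u,v).tolist()) for u in (331,333,353,355)])
for v in range(36,58,3): print(v,[(u,bp(d0,u,v).tolist()) for u in (292,294,296,321,323)])
E
```

```text
182 [(331, [524.9, 151.3, 207.7]), (333, [529.9, 150.6, 210.9]), (353, [577.3, 144.6, 239.2]), (355, [580.6, 148.0, 237.2])]
184 [(331, [524.3, 153.1, 198.7]), (333, [530.2, 150.3, 204.5]), (353, [577.7, 144.5, 233.2]), (355, [581.1, 147.8, 231.2])]
186 [(331, [524.1, 153.8, 191.0]), (333, [529.9, 151.4, 196.4]), (353, [577.8, 145.6, 225.5]), (355, [580.6, 151.1, 220.9])]
188 [(331, [465.6, 299.9, -3.7]), (333, [530.1, 151.4, 189.5]), (353, [576.6, 151.0, 212.4]), (355, [581.7, 148.9, 217.1])]
190 [(331, [468.6, 292.8, -3.5]), (333, [475.1, 292.1, 0.5]), (353, [577.0, 151.1, 205.6]), (355, [582.0, 149.4, 210.0])]
192 [(331, [472.5, 283.5, -0.3]), (333, [476.6, 288.7, -4.1]), (353, [577.4, 151.5, 198.5]), (355, [582.0, 151.0, 201.3])]
194 [(331, [475.4, 276.8, -0.4]), (333, [480.4, 279.4, -0.9]), (353, [577.9, 151.1, 192.4]), (355, [583.0, 149.3, 196.9])]
196 [(331, [477.6, 271.5, -2.3]), (333, [483.0, 273.4, -1.8]), (353, [537.5, 288.1, 8.9]), (355, [543.1, 288.9, 10.8])]
36 [(292, [260.2, 501.0, 313.0]), (294, [252.7, 526.2, 298.8]), (296, [255.8, 532.1, 296.5]), (321, [302.6, 596.8
[... 408 characters left out ...]
0]), (296, [266.3, 509.4, 284.2]), (321, [302.8, 596.2, 246.7]), (323, [307.8, 599.5, 246.1])]
48 [(292, [252.1, 511.2, 271.1]), (294, [258.2, 511.6, 272.2]), (296, [264.8, 511.1, 274.0]), (321, [131.7, 978.6, -6.4]), (323, [141.7, 976.5, -3.0])]
51 [(292, [251.6, 511.0, 262.0]), (294, [258.5, 510.0, 264.1]), (296, [262.9, 513.5, 263.2]), (321, [144.0, 951.0, -1.9]), (323, [151.1, 955.2, -2.6])]
54 [(292, [250.4, 512.0, 251.9]), (294, [259.4, 507.1, 256.8]), (296, [260.7, 516.7, 251.8]), (321, [151.9, 933.4, -3.6]), (323, [159.6, 936.0, -3.3])]
57 [(292, [31.7, 907.8, -31.6]), (294, [40.8, 908.3, -29.7]), (296, [263.3, 510.7, 246.5]), (321, [159.4, 916.5, -5.7]), (323, [168.9, 914.8, -2.4])]
```

```bash
python3 - <<'E'
from h import *
a=cv2.imread("pics/top0.png")[250:330,70:160]; cv2.imwrite("pics/c7.png",cv2.convertScaleAbs(cv2.resize(a,None,fx=7,fy=7,interpolation=cv2.INTER_CUBIC),alpha=2))
c=C["top"];R=np.array(c["R"]);t=np.array(c["t"])
d=np.load("pics/top0.npz")["d"]
def bp(d,u,v):
    z=d[v,u]; return np.round(R.T@(np.array([(u-c["cx"])/c["fx"]*z,(v-c["cy"])/c["fy"]*z,z])-t),0).astype(int)
for v in (292,296,300,304,308): print(v,[(u,bp(d,u,v).tolist()) for u in range(112,144,4)])
print(proj("top",(273,562,199)),proj("scene",(273,562,199)))
E
```

```text
292 [(112, [264, 523, 342]), (116, [262, 530, 310]), (120, [262, 523, 309]), (124, [262, 518, 304]), (128, [261, 513, 299]), (132, [261, 510, 290]), (136, [259, 514, 261]), (140, [239, 609, -5])]
296 [(112, [258, 521, 345]), (116, [255, 529, 310]), (120, [255, 523, 307]), (124, [258, 501, 344]), (128, [257, 502, 325]), (132, [256, 500, 314]), (136, [255, 498, 300]), (140, [229, 607, -1])]
300 [(112, [251, 520, 345]), (116, [252, 513, 346]), (120, [252, 505, 348]), (124, [252, 500, 346]), (128, [251, 497, 335]), (132, [250, 497, 320]), (136, [249, 494, 309]), (140, [247, 494, 291])]
304 [(112, [241, 535, 310]), (116, [245, 513, 345]), (120, [245, 505, 348]), (124, [245, 501, 341]), (128, [243, 501, 325]), (132, [242, 499, 312]), (136, [241, 498, 298]), (140, [211, 605, 0])]
308 [(112, [266, 410, 592]), (116, [238, 512, 345]), (120, [239, 506, 344]), (124, [237, 505, 332]), (128, [236, 502, 321]), (132, [235, 501, 306]), (136, [201, 616, -5]), (140, [202, 605, -1])]
[124.82210927 281.92223434] [307.33231199  63.41043345]
```

View pics/c7.png

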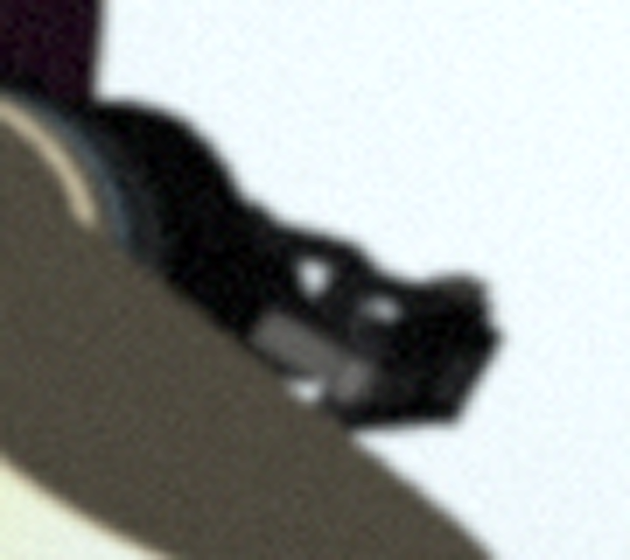

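```bash
python3 - <<'E'
from h import *
need(544.5,167.3,54,-0.11)
E
python3 -m inch '[{"dp":[1,3,0],"angular":[0,0,0],"fingers":140},{"dp":[1,3,0],"angular":[0,0,0],"fingers":140},{"dp":[1,3,0],"angular":[0,0,0],"fingers":140},{"dp":[1,3,0],"angular":[0,0,0],"fingers":140},{"dp":[1,3,10],"angular":[0,0,0],"fingers":140},{"dp":[1,3,20],"angular":[0,0,0],"fingers":140},{"dp":[1,3,27],"angular":[0,0,0],"fingers":140},{"dp":[1,3,27],"angular":[0,0,0],"fingers":140},{"dp":[1,3,27],"angular":[0,0,0],"fingers":140}]'
python3 - <<'E'
from h import *
need(544.5,167.3,54,-0.11)
p,d=vision.grab_frame("scene"); cv2.imwrite("pics/s4.png",cv2.convertScaleAbs(cv2.resize(p[185:235,310:370],None,fx=12,fy=12,interpolation=cv2.INTER_CUBIC),alpha=1.9))
E
```

```text
dp [ 1.2  3.  27.1] ang [-0. -0. -0.] | at [543.6 170.4  81.1] [-3.141 -0.    -0.11 ] t 2.18 op -0.002
clock: 2.93
eef_pos: [543.4, 167.1, 52.8]
tcp_rot: [3.141, 0.002, -0.11]
contact_force: [-0.1, -0.3, -0.6]
opening: 0.453
dp [ 1.  -0.3 -1.2] ang [0.001 0.002 0.   ] | at [543.4 167.1  52.8] [ 3.141e+00  2.000e-03 -1.100e-01] t 2.93 op 0.453
```

View pics/s4.png

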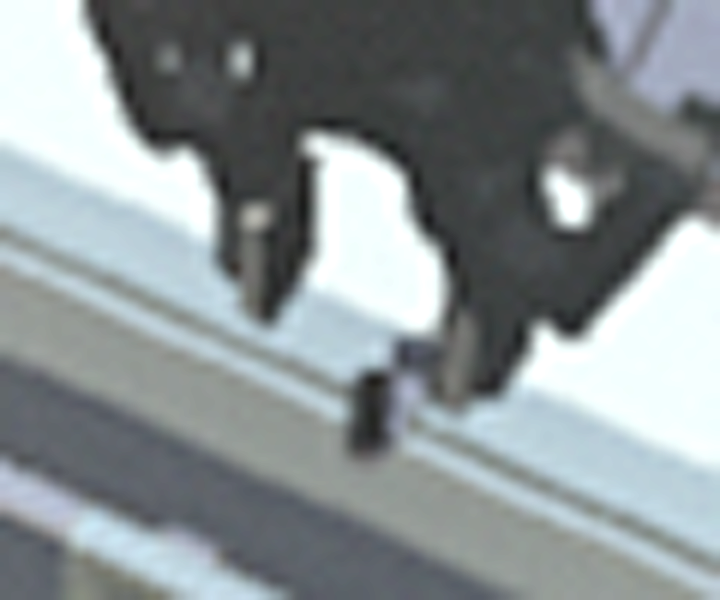

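```bash
python3 - <<'E'
from h import *
for z in(50,60,70,80,90,100): print(z,plane("scene",340,214.8,z)[:2],plane("scene",332,211.3,z)[:2],plane("scene",348.2,218.3,z)[:2])
p,d=vision.grab_frame("scene")
c=C["scene"];R=np.array(c["R"]);t=np.array(c["t"])
def bp(u,v):
    z=d[v,u]; return np.round(R.T@(np.array([(u-c["cx"])/c["fx"]*z,(v-c["cy"])/c["fy"]*z,z])-t),1)
for v in range(203,219,2): print(v,[(u,bp(u,v).tolist()) for u in (330,331,332,347,348,349)])
E
```

```text
50 [538.76090695 184.74918225] [515.58249104 186.7276563 ] [562.07199045 183.00591533]
60 [541.17953629 177.88683924] [518.29137358 179.84053771] [564.19870526 176.16540249]
70 [543.59816563 171.02449622] [521.00025612 172.95341913] [566.32542007 169.32488964]
80 [546.01679497 164.1621532 ] [523.70913866 166.06630054] [568.45213487 162.4843768 ]
90 [548.43542432 157.29981018] [526.41802119 159.17918196] [570.57884968 155.64386395]
100 [550.85405366 150.43746717] [529.12690373 152.29206337] [572.70556449 148.80335111]
203 [(330, [520.9, 158.4, 121.4]), (331, [523.9, 157.2, 124.4]), (332, [526.1, 158.2, 124.4]), (347, [567.2, 146.9, 159.3]), (348, [569.9, 145.8, 161.9]), (349, [571.6, 147.7, 160.6])]
205 [(330, [521.0, 158.3, 113.7]), (331, [523.9, 157.7, 116.0]), (332, [526.7, 157.2, 118.0]), (347, [567.3, 147.7, 150.8]), (348, [569.9, 147.2, 152.8]), (349, [572.1, 147.6, 153.5])]
207 [(330, [520.8, 159.2, 104.5]), (331, [523.8, 158.3, 107.2]), (332, [525.5, 160.7, 105.2]), (347, [566.4, 151.9, 137.7]), (348, [568.2, 153.8, 136.4]), (349, [571.1, 152.2, 139.9])]
209 [(330, [521.2, 158
[... 184 characters left out ...]
, 90.8]), (331, [524.4, 157.5, 92.2]), (332, [526.4, 159.3, 91.1]), (347, [566.6, 153.8, 119.8]), (348, [569.1, 153.6, 121.4]), (349, [572.0, 152.2, 124.7])]
213 [(330, [511.4, 183.5, 44.3]), (331, [514.2, 183.6, 45.7]), (332, [517.1, 183.2, 47.8]), (347, [567.1, 153.6, 112.3]), (348, [569.8, 152.7, 115.0]), (349, [571.7, 154.4, 113.9])]
215 [(330, [513.2, 179.4, 41.5]), (331, [514.9, 182.1, 39.1]), (332, [517.6, 182.5, 40.1]), (347, [567.6, 153.1, 105.2]), (348, [570.4, 152.1, 108.1]), (349, [572.2, 154.4, 106.2])]
217 [(330, [515.6, 174.0, 40.9]), (331, [518.1, 174.6, 41.6]), (332, [520.9, 174.6, 43.2]), (347, [568.3, 152.5, 98.2]), (348, [570.8, 152.5, 99.5]), (349, [572.7, 154.4, 98.2])]
```

```bash
python3 -m inch '[{"dp":[0,0,0],"angular":[0,0,0],"fingers":255},{"dp":[0,0,0],"angular":[0,0,0],"fingers":255},{"dp":[0,0,0],"angular":[0,0,0],"fingers":255},{"dp":[0,0,0],"angular":[0,0,0],"fingers":255},{"dp":[0,0,0],"angular":[0,0,0],"fingers":255}]' 20; python3 - <<'E'
from h import *
need(544.5,167.3,54,-0.11)
p,d=vision.grab_frame("scene"); cv2.imwrite("pics/s5.png",cv2.convertScaleAbs(cv2.resize(p[185:235,310:370],None,fx=12,fy=12,interpolation=cv2.INTER_CUBIC),alpha=1.9))
E
```

```text
clock: 3.45
eef_pos: [544.3, 167.4, 54.1]
tcp_rot: [-3.141, -0.0, -0.11]
contact_force: [0.1, -0.4, -0.3]
opening: 0.001
dp [0.2 0.  0.1] ang [-0. -0.  0.] | at [544.3 167.4  54.1] [-3.141 -0.    -0.11 ] t 3.45 op 0.001
```

View pics/s5.png

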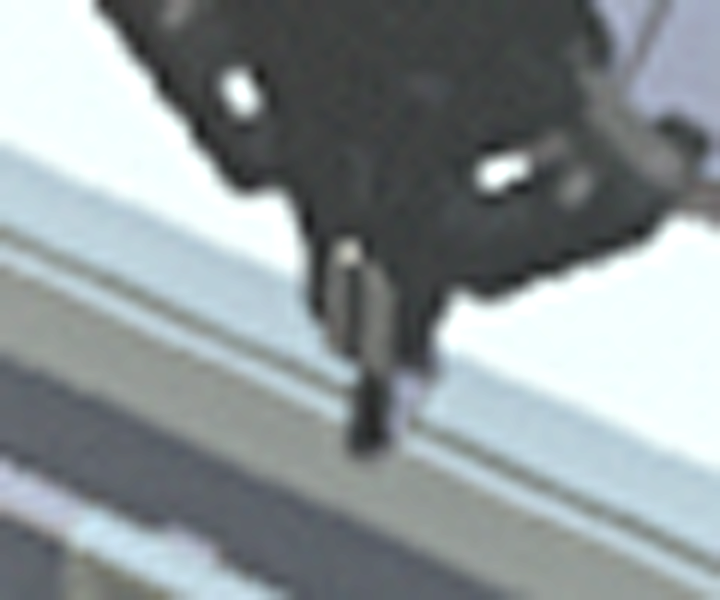

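```bash
python3 -m inch '[{"dp":[0,0,2],"angular":[0,0,0],"fingers":255},{"dp":[0,0,4],"angular":[0,0,0],"fingers":255},{"dp":[0,0,4],"angular":[0,0,0],"fingers":255},{"dp":[0,0,4],"angular":[0,0,0],"fingers":255}]' 20;python3 -m inch '[{"dp":[0,0,2],"angular":[0,0,0],"fingers":255},{"dp":[0,0,4],"angular":[0,0,0],"fingers":255},{"dp":[0,0,4],"angular":[0,0,0],"fingers":255}]' 20; python3 - <<'E'
from h import *
p,d=vision.grab_frame("scene"); cv2.imwrite("pics/s6.png",cv2.convertScaleAbs(cv2.resize(p[185:235,310:370],None,fx=12,fy=12,interpolation=cv2.INTER_CUBIC),alpha=1.9))
c=C["scene"];R=np.array(c["R"]);t=np.array(c["t"])
def bp(u,v):
    z=d[v,u]; return np.round(R.T@(np.array([(u-c["cx"])/c["fx"]*z,(v-c["cy"])/c["fy"]*z,z])-t),1)
for v in range(208,224): print(v,[(u,bp(u,v).tolist()) for u in (339,340,341,342)])
E
```

```text
clock: 3.83
eef_pos: [544.0, 167.3, 49.6]
tcp_rot: [3.141, 0.0, -0.11]
contact_force: [0.2, 0.3, 0.1]
opening: 0.0
clock: 4.08
eef_pos: [543.9, 167.3, 45.4]
tcp_rot: [3.141, 0.001, -0.11]
contact_force: [-1.0, -0.3, 0.3]
opening: -0.0
208 [(339, [544.5, 158.4, 114.1]), (340, [548.7, 153.7, 122.1]), (341, [550.9, 154.4, 122.5]), (342, [553.5, 154.1, 124.2])]
209 [(339, [545.7, 155.3, 114.7]), (340, [547.2, 158.2, 111.8]), (341, [551.8, 152.4, 121.5]), (342, [554.2, 152.5, 122.6])]
210 [(339, [545.7, 155.7, 110.1]), (340, [548.3, 155.5, 111.8]), (341, [550.8, 155.6, 113.0]), (342, [555.0, 150.7, 121.3])]
211 [(339, [546.6, 153.6, 109.1]), (340, [549.1, 153.7, 110.4]), (341, [551.0, 155.4, 109.3]), (342, [553.2, 156.5, 109.3])]
212 [(339, [546.5, 154.4, 104.1]), (340, [548.7, 155.4, 104.0]), (341, [551.4, 154.9, 106.1]), (342, [553.7, 155.4, 106.7])]
213 [(339, [546.0, 156.3, 97.4]), (340, [548.9, 155.1, 100.5]), (341, [551.7, 154.4, 102.9]), (342, [553.8, 155.8, 102.2])]
214 [(339, [546.6, 154.8, 95.4]), (340, [549.4, 154.1, 97.9]), (341, [551.8, 154.7, 98.4]), (342, [553.4, 157.5, 95.
[... 393 characters left out ...]
 40.4]), (340, [546.8, 163.4, 67.8]), (341, [552.4, 154.9, 81.9]), (342, [554.1, 157.4, 79.6])]
219 [(339, [540.0, 175.4, 44.2]), (340, [547.4, 162.3, 65.3]), (341, [550.3, 161.3, 68.2]), (342, [552.1, 163.8, 66.0])]
220 [(339, [541.2, 172.7, 43.8]), (340, [546.9, 164.0, 58.4]), (341, [549.5, 164.1, 59.8]), (342, [552.1, 164.2, 61.2])]
221 [(339, [543.5, 166.5, 48.8]), (340, [547.2, 163.7, 54.6]), (341, [550.1, 163.1, 57.0]), (342, [552.3, 164.4, 56.6])]
222 [(339, [544.5, 164.1, 48.2]), (340, [547.3, 163.9, 49.9]), (341, [550.5, 162.2, 54.0]), (342, [552.1, 165.5, 50.7])]
223 [(339, [545.2, 162.6, 46.0]), (340, [548.2, 161.9, 48.7]), (341, [550.6, 162.6, 49.2]), (342, [553.0, 163.4, 49.5])]
```

View pics/s6.png

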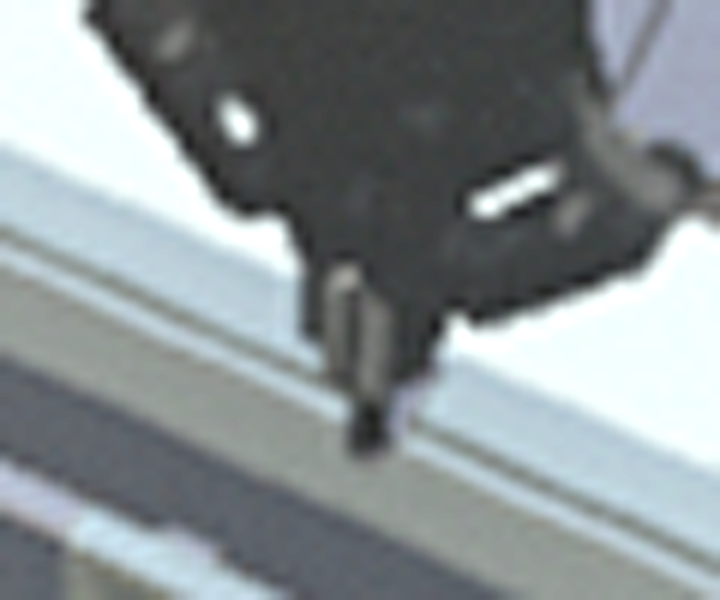

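```bash
python3 -m inch '[{"dp":[0,0,3],"angular":[0,0,0],"fingers":255},{"dp":[0,0,5],"angular":[0,0,0],"fingers":255},{"dp":[0,0,5],"angular":[0,0,0],"fingers":255}]' 20;python3 -m inch '[{"dp":[0,0,2],"angular":[0,0,0],"fingers":255},{"dp":[0,0,2],"angular":[0,0,0],"fingers":255},{"dp":[0,0,2],"angular":[0,0,0],"fingers":255}]' 20; python3 -m inch '[{"dp":[0,0,2],"angular":[0,0,0],"fingers":255},{"dp":[0,0,2],"angular":[0,0,0],"fingers":255},{"dp":[0,0,2],"angular":[0,0,0],"fingers":255}]' 20
```

```text
clock: 4.38
eef_pos: [543.9, 167.2, 40.4]
tcp_rot: [3.141, 0.001, -0.11]
contact_force: [-0.1, -0.4, 0.2]
opening: -0.001
clock: 4.63
eef_pos: [544.1, 167.3, 38.8]
tcp_rot: [3.142, 0.0, -0.11]
contact_force: [-0.5, 0.4, -0.3]
opening: 0.001
clock: 4.88
eef_pos: [544.8, 167.4, 37.5]
tcp_rot: [-3.141, -0.001, -0.11]
contact_force: [0.2, -1.2, 6.4]
opening: 0.005
```

Contact with the stub top (z=70) came at a reported TCP z of about 37.5. The real fingertips therefore sit about 32.5 mm above the reported TCP, which agrees with the depth image. I'll allow for that in every height from here on.

```bash
python3 -m inch '[{"dp":[0,0,-12],"angular":[0,0,0],"fingers":255},{"dp":[0,0,-15],"angular":[0,0,0],"fingers":150},{"dp":[0,0,-15],"angular":[0,0,0],"fingers":150},{"dp":[0,0,-15],"angular":[0,0,0],"fingers":150},{"dp":[0,0,-15],"angular":[0,0,0],"fingers":150},{"dp":[0,0,-5],"angular":[0,0,0],"fingers":150},{"dp":[0,0,5],"angular":[0,0,0],"fingers":150},{"dp":[0,0,15.5],"angular":[0,0,0],"fingers":150},{"dp":[0,0,15.5],"angular":[0,0,0],"fingers":150}]' 20; python3 -m inch '[{"dp":[0,0,0],"angular":[0,0,0],"fingers":255},{"dp":[0,0,0],"angular":[0,0,0],"fingers":255},{"dp":[0,0,0],"angular":[0,0,0],"fingers":255},{"dp":[0,0,0],"angular":[0,0,0],"fingers":255},{"dp":[0,0,0],"angular":[0,0,0],"fingers":255}]' 20
```

```text
clock: 5.63
eef_pos: [542.2, 166.7, 18.4]
tcp_rot: [3.14, 0.004, -0.11]
contact_force: [-0.1, 0.5, -0.7]
opening: 0.411
clock: 6.05
eef_pos: [544.2, 167.3, 21.3]
tcp_rot: [-3.142, -0.0, -0.11]
contact_force: [2.4, 0.3, -6.2]
opening: 0.092
```

```bash
python3 - <<'E'
from h import *
need(544.5,167.3,21,-0.11)
p,d=vision.grab_frame("scene"); cv2.imwrite("pics/s7.png",cv2.convertScaleAbs(cv2.resize(p[185:235,310:370],None,fx=12,fy=12,interpolation=cv2.INTER_CUBIC),alpha=1.9))
# arc in tool frame about pivot: tool x=cover x, tool y = -cover y ; pivot at tool y=-23 (i.e. +cover y)
for a in np.arange(0.12,1.57,0.12): print(round(a,2),np.round([23*np.sin(a),-23*(1-np.cos(a))],1))
E
```

```text
dp [ 0.3 -0.   0.3] ang [-0. -0.  0.] | at [544.2 167.3  21.3] [-3.142 -0.    -0.11 ] t 6.05 op 0.092
0.12 [ 2.8 -0.2]
0.24 [ 5.5 -0.7]
0.36 [ 8.1 -1.5]
0.48 [10.6 -2.6]
0.6 [13. -4.]
0.72 [15.2 -5.7]
0.84 [17.1 -7.6]
0.96 [18.8 -9.8]
1.08 [ 20.3 -12.2]
1.2 [ 21.4 -14.7]
1.32 [ 22.3 -17.3]
1.44 [ 22.8 -20. ]
1.56 [ 23.  -22.8]
```

View pics/s7.png

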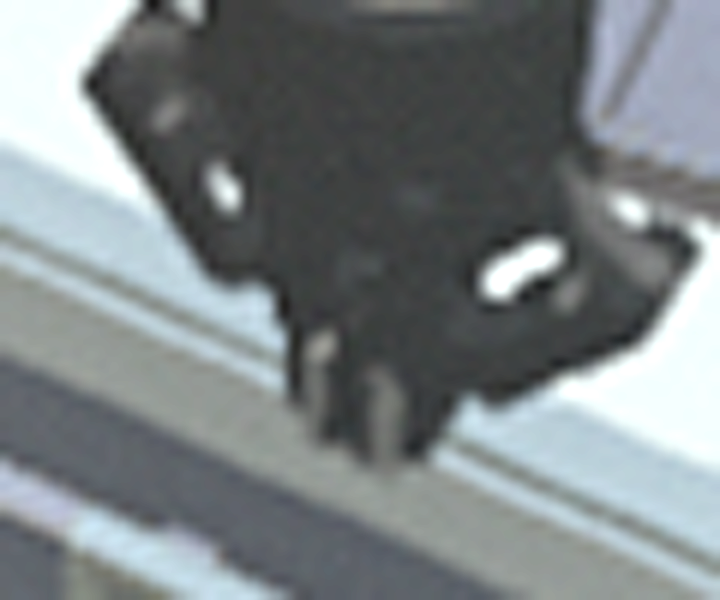

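The jaws are on the stub at 7.8 mm opening. Now I'll swing it counter-clockwise around the pivot.

```bash
python3 -m inch '[{"dp":[2.8,-0.2,0],"angular":[0,0,-0.12],"fingers":255},{"dp":[5.5,-0.7,0],"angular":[0,0,-0.24],"fingers":255},{"dp":[8.1,-1.5,0],"angular":[0,0,-0.36],"fingers":255},{"dp":[10.6,-2.6,0],"angular":[0,0,-0.48],"fingers":255},{"dp":[13,-4,0],"angular":[0,0,-0.6],"fingers":255},{"dp":[15.2,-5.7,0],"angular":[0,0,-0.72],"fingers":255},{"dp":[17.1,-7.6,0],"angular":[0,0,-0.84],"fingers":255},{"dp":[18.8,-9.8,0],"angular":[0,0,-0.96],"fingers":255},{"dp":[20.3,-12.2,0],"angular":[0,0,-1.08],"fingers":255},{"dp":[21.4,-14.7,0],"angular":[0,0,-1.2],"fingers":255},{"dp":[22.3,-17.3,0],"angular":[0,0,-1.32],"fingers":255},{"dp":[22.8,-20,0],"angular":[0,0,-1.44],"fingers":255}]'; python3 -m inch '[{"dp":[0,0,0],"angular":[0,0,0],"fingers":255},{"dp":[2,0,0],"angular":[0,0,-0.06],"fingers":255},{"dp":[2,0,0],"angular":[0,0,-0.06],"fingers":255},{"dp":[2,0,0],"angular":[0,0,-0.06],"fingers":255}]'
```

```text
clock: 7.1
eef_pos: [568.2, 185.0, 21.2]
tcp_rot: [-3.14, 0.0, 1.336]
contact_force: [-2.2, 1.6, -2.9]
opening: 0.09
clock: 7.43
eef_pos: [568.6, 186.6, 21.2]
tcp_rot: [-3.14, 0.0, 1.386]
contact_force: [-4.6, 2.0, -4.1]
opening: 0.09
```

```bash
python3 -m inch '[{"dp":[0,0,0],"angular":[0,0,0],"fingers":150},{"dp":[0,0,0],"angular":[0,0,0],"fingers":150},{"dp":[0,0,0],"angular":[0,0,0],"fingers":150},{"dp":[0,0,-30],"angular":[0,0,0],"fingers":150},{"dp":[0,0,-60],"angular":[0,0,0],"fingers":130},{"dp":[0,0,-60],"angular":[0,0,0],"fingers":130},{"dp":[0,0,-60],"angular":[0,0,0],"fingers":130}]'; python3 - <<'E'
from h import *
need(537,108.5,60,1.46)
p,d=vision.grab_frame("scene"); cv2.imwrite("pics/s8.png",cv2.convertScaleAbs(cv2.resize(p[170:300,260:400],None,fx=4.5,fy=4.5,interpolation=cv2.INTER_CUBIC),alpha=1.8))
E
```

```text
clock: 8.02
eef_pos: [571.6, 187.1, 83.6]
tcp_rot: [3.137, -0.002, 1.389]
contact_force: [-0.7, -0.2, -0.9]
opening: 0.488
dp [-83.6 -19.9  23.3] ang [ 0.005 -0.002 -0.071] | at [571.6 187.1  83.6] [ 3.137e+00 -2.000e-03  1.389e+00] t 8.02 op 0.488
```

View pics/s8.png

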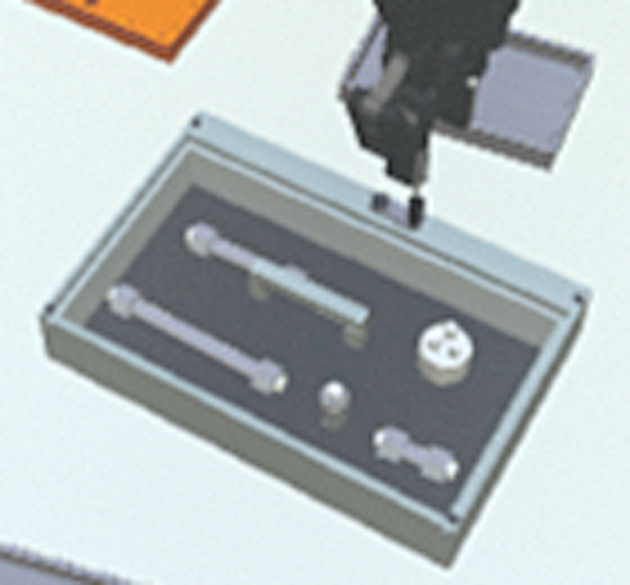

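The tab now lies along the rim, with the stub at crop (415,210). Next I'll go to the handle.

```bash
python3 -m inch '[{"dp":[-28,-7,0],"angular":[0,0,-0.03],"fingers":130},{"dp":[-56,-13,10],"angular":[0,0,-0.07],"fingers":130},{"dp":[-83.6,-19.9,23],"angular":[0,0,-0.07],"fingers":130},{"dp":[-83.6,-19.9,23],"angular":[0,0,-0.07],"fingers":130},{"dp":[-83.6,-19.9,23],"angular":[0,0,-0.07],"fingers":130}]'; python3 - <<'E'
from h import *
p,d=vision.grab_frame("scene"); cv2.imwrite("pics/s9.png",cv2.convertScaleAbs(cv2.resize(p[170:300,260:400],None,fx=4.5,fy=4.5,interpolation=cv2.INTER_CUBIC),alpha=1.8))
need(537,108.5,14.5,1.46)
E
```

```text
clock: 8.48
eef_pos: [533.2, 106.7, 56.8]
tcp_rot: [-3.138, 0.001, 1.457]
contact_force: [0.1, 1.5, -0.4]
opening: 0.491
dp [ 1.1  2.4 43.1] ang [-0.001  0.    -0.002] | at [534.6 107.7  57.6] [-3.14   0.     1.458] t 8.53 op 0.487
```

View pics/s9.png

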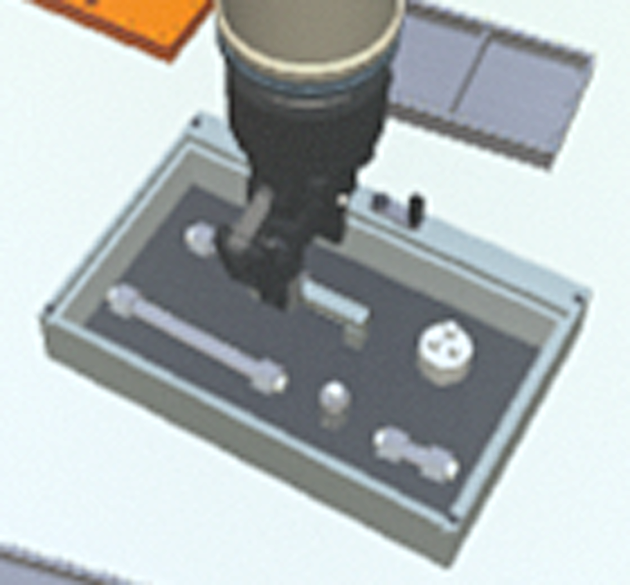

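```bash
python3 -m inch '[{"dp":[0,0.5,15],"angular":[0,0,0],"fingers":130},{"dp":[0,0.5,30],"angular":[0,0,0],"fingers":130},{"dp":[0,0.5,40],"angular":[0,0,0],"fingers":130},{"dp":[0,0.5,43],"angular":[0,0,0],"fingers":130},{"dp":[0,0.5,43],"angular":[0,0,0],"fingers":130},{"dp":[0,0.5,43],"angular":[0,0,0],"fingers":130}]'; python3 - <<'E'
from h import *
need(537,108.5,14.5,1.46)
p,d=vision.grab_frame("scene"); cv2.imwrite("pics/s10.png",cv2.convertScaleAbs(cv2.resize(p[200:260,290:370],None,fx=9,fy=9,interpolation=cv2.INTER_CUBIC),alpha=1.8))
E
```

```text
clock: 9.03
eef_pos: [535.8, 108.4, 15.6]
tcp_rot: [3.141, -0.0, 1.46]
contact_force: [0.3, -0.3, 0.6]
opening: 0.488
dp [0.3 1.2 1.1] ang [ 0. -0.  0.] | at [535.8 108.4  15.6] [ 3.141 -0.     1.46 ] t 9.03 op 0.488
```

View pics/s10.png

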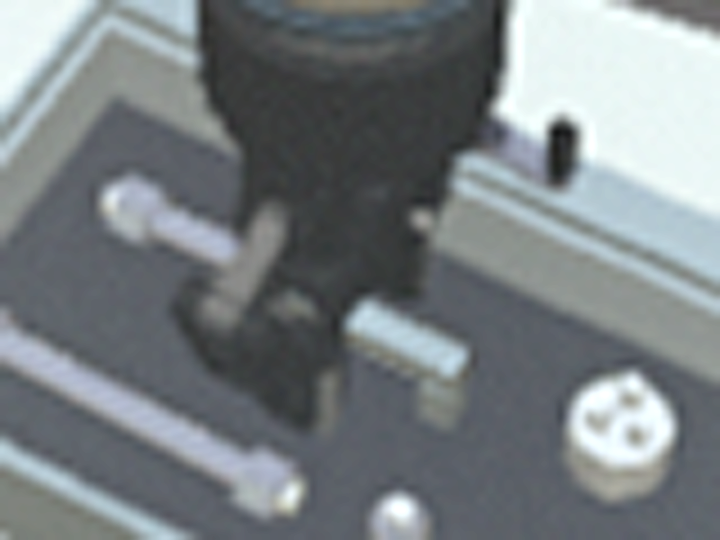

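```bash
python3 -m inch '[{"dp":[0,0,0],"angular":[0,0,0],"fingers":255},{"dp":[0,0,0],"angular":[0,0,0],"fingers":255},{"dp":[0,0,0],"angular":[0,0,0],"fingers":255},{"dp":[0,0,0],"angular":[0,0,0],"fingers":255},{"dp":[0,0,0],"angular":[0,0,0],"fingers":255},{"dp":[0,0,0],"angular":[0,0,0],"fingers":255}]' 60
```

```text
clock: 9.58
eef_pos: [535.9, 108.0, 16.1]
tcp_rot: [3.141, -0.0, 1.46]
contact_force: [-0.7, 0.2, 6.2]
opening: 0.105
```

```bash
python3 -m inch '[{"dp":[0,0,-5],"angular":[0,0,0],"fingers":255},{"dp":[0,0,-15],"angular":[0,0,0],"fingers":255},{"dp":[0,0,-30],"angular":[0,0,0],"fingers":255},{"dp":[0,0,-50],"angular":[0,0,0],"fingers":255},{"dp":[0,0,-70],"angular":[0,0,0],"fingers":255},{"dp":[0,0,-80],"angular":[0,0,0],"fingers":255},{"dp":[0,0,-80],"angular":[0,0,0],"fingers":255}]'; python3 - <<'E'
from h import *
p,d=vision.grab_frame("scene"); cv2.imwrite("pics/s11.png",cv2.convertScaleAbs(cv2.resize(p[120:320,220:440],None,fx=3,fy=3,interpolation=cv2.INTER_CUBIC),alpha=1.8))
need(510,-345,60,1.57)
E
```

```text
clock: 10.17
eef_pos: [537.1, 108.2, 98.1]
tcp_rot: [3.137, -0.001, 1.46]
contact_force: [0.4, 0.5, -1.6]
opening: 0.104
dp [-453.2   24.    36.2] ang [ 0.002 -0.001 -0.11 ] | at [536.2 108.1  96.5] [ 3.139e+00 -1.000e-03  1.460e+00] t 10.22 op 0.102
```

View pics/s11.png

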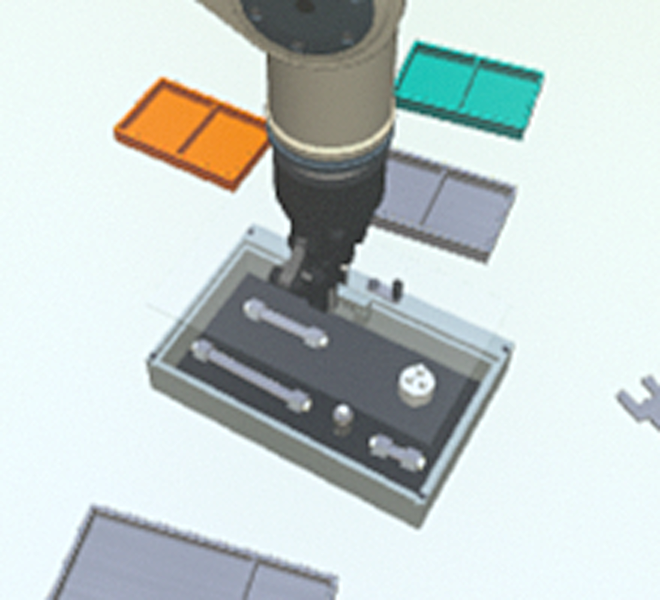

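```bash
python3 -m inch '[{"dp":[-15,1,0],"angular":[0,0,0],"fingers":255},{"dp":[-50,3,0],"angular":[0,0,-0.02],"fingers":255},{"dp":[-90,5,0],"angular":[0,0,-0.03],"fingers":255},{"dp":[-130,7,0],"angular":[0,0,-0.04],"fingers":255},{"dp":[-170,9,0],"angular":[0,0,-0.05],"fingers":255},{"dp":[-210,11,0],"angular":[0,0,-0.06],"fingers":255},{"dp":[-250,14,0],"angular":[0,0,-0.07],"fingers":255},{"dp":[-290,16,0],"angular":[0,0,-0.08],"fingers":255},{"dp":[-330,18,0],"angular":[0,0,-0.09],"fingers":255},{"dp":[-370,20,0],"angular":[0,0,-0.1],"fingers":255},{"dp":[-410,22,0],"angular":[0,0,-0.11],"fingers":255},{"dp":[-440,24,0],"angular":[0,0,-0.11],"fingers":255}]'; python3 -m inch '[{"dp":[-13,0,0],"angular":[0,0,0],"fingers":255},{"dp":[-13,0,0],"angular":[0,0,0],"fingers":255},{"dp":[-13,0,0],"angular":[0,0,0],"fingers":255}]'; python3 - <<'E'
from h import *
p,d=vision.grab_frame("scene"); cv2.imwrite("pics/s12.png",cv2.convertScaleAbs(p[:,100:500],alpha=1.8))
need(510,-345,-24,1.57)
E
```

```text
clock: 11.22
eef_pos: [509.2, -334.7, 93.9]
tcp_rot: [-3.14, -0.0, 1.57]
contact_force: [0.0, 0.5, -2.3]
opening: 0.107
clock: 11.47
eef_pos: [509.7, -344.5, 94.0]
tcp_rot: [-3.14, -0.002, 1.569]
contact_force: [0.0, 0.8, -2.1]
opening: 0.101
dp [ -1.6   0.4 118.2] ang [-0.002 -0.002 -0.   ] | at [ 509.8 -343.6   94.2] [-3.14e+00 -2.00e-03  1.57e+00] t 11.52 op 0.098
```

View pics/s12.png

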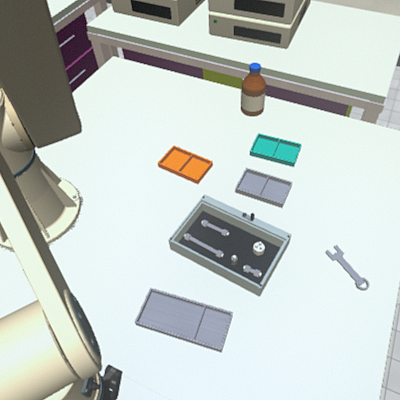

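```bash
python3 -m inch '[{"dp":[0,0,20],"angular":[0,0,0],"fingers":255},{"dp":[0,0,50],"angular":[0,0,0],"fingers":255},{"dp":[0,0,80],"angular":[0,0,0],"fingers":255},{"dp":[0,0,100],"angular":[0,0,0],"fingers":255},{"dp":[0,0,110],"angular":[0,0,0],"fingers":255},{"dp":[0,0,114],"angular":[0,0,0],"fingers":255},{"dp":[0,0,114],"angular":[0,0,0],"fingers":255},{"dp":[0,0,114],"angular":[0,0,0],"fingers":255}]'; python3 -m inch '[{"dp":[0,0,1],"angular":[0,0,0],"fingers":255},{"dp":[0,0,3],"angular":[0,0,0],"fingers":255},{"dp":[0,0,4],"angular":[0,0,0],"fingers":255},{"dp":[0,0,4],"angular":[0,0,0],"fingers":255}]'
```

```text
clock: 12.18
eef_pos: [511.4, -344.9, -17.6]
tcp_rot: [3.141, 0.001, 1.571]
contact_force: [-0.9, -0.3, -2.6]
opening: 0.105
clock: 12.52
eef_pos: [510.7, -345.2, -22.3]
tcp_rot: [3.141, 0.0, 1.57]
contact_force: [0.8, 0.7, -2.1]
opening: 0.104
```

```bash
python3 -m inch '[{"dp":[0,0,1.5],"angular":[0,0,0],"fingers":255},{"dp":[0,0,2],"angular":[0,0,0],"fingers":255},{"dp":[0,0,2],"angular":[0,0,0],"fingers":255}]'
```

```text
clock: 12.77
eef_pos: [510.8, -345.3, -23.9]
tcp_rot: [3.141, 0.0, 1.57]
contact_force: [-2.3, 1.4, 6.3]
opening: 0.097
```

```bash
python3 -m inch '[{"dp":[0,0,0],"angular":[0,0,0],"fingers":150},{"dp":[0,0,0],"angular":[0,0,0],"fingers":150},{"dp":[0,0,0],"angular":[0,0,0],"fingers":150},{"dp":[0,0,0],"angular":[0,0,0],"fingers":150},{"dp":[0,0,-10],"angular":[0,0,0],"fingers":150},{"dp":[0,0,-40],"angular":[0,0,0],"fingers":150},{"dp":[0,0,-80],"angular":[0,0,0],"fingers":150},{"dp":[0,0,-120],"angular":[0,0,0],"fingers":150},{"dp":[0,0,-120],"angular":[0,0,0],"fingers":150}]'; python3 - <<'E'
from h import *
p,d=vision.grab_frame("top"); cv2.imwrite("pics/t13.png",p); np.savez("pics/t13.npz",d=d)
q,d=vision.grab_frame("scene"); cv2.imwrite("pics/s13.png",q)
cv2.imwrite("pics/t13a.png",cv2.convertScaleAbs(cv2.resize(p[110:235,300:400],None,fx=6,fy=4.7,interpolation=cv2.INTER_CUBIC),alpha=1.6))
cv2.imwrite("pics/t13b.png",cv2.convertScaleAbs(p,alpha=1.6))
cv2.imwrite("pics/s13a.png",cv2.convertScaleAbs(cv2.resize(q[190:300,260:400],None,fx=5,fy=5,interpolation=cv2.INTER_CUBIC),alpha=1.6))
E
```

```text
clock: 13.52
eef_pos: [514.8, -347.8, 103.8]
tcp_rot: [3.132, 0.006, 1.57]
contact_force: [2.3, -1.8, 0.7]
opening: 0.415
```

View pics/t13b.png

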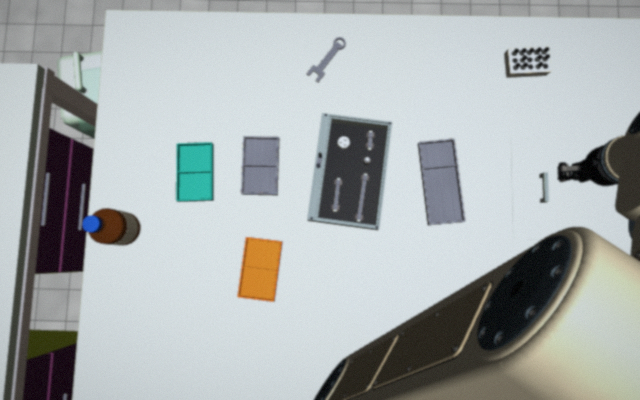

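View pics/t13a.png

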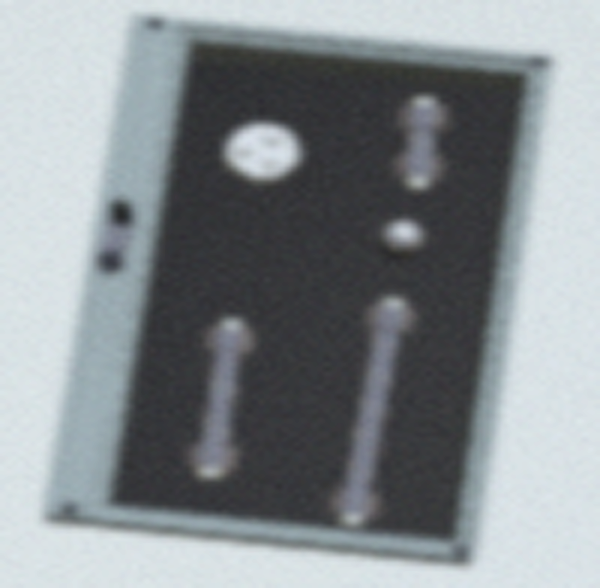

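View pics/s13a.png

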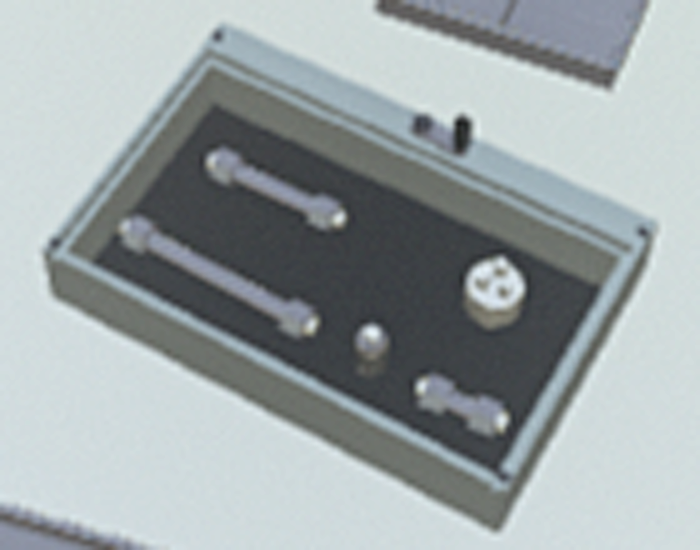

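The cover lies on the bench with its handle at (544,187), and the stock is uncovered. I'll segment the stock in both views.

```bash
cat > stock.py <<'E'
from h import *
def blobs(n,img,poly,zs):
    g=img.max(2).astype(np.uint8); m=np.zeros_like(g); cv2.fillPoly(m,[np.int32(poly)],255)
    fl=np.median(g[m>0]); b=((g>fl+22)&(m>0)).astype(np.uint8)
    k,l,st,ce=cv2.connectedComponentsWithStats(b)
    for i in range(1,k):
        if st[i,4]<10: continue
        vu=np.argwhere(l==i); X=np.array([plane(n,u,v,13)[:2] for v,u in vu])
        rc=cv2.minAreaRect(X.astype(np.float32)); w,h=rc[1]; a=np.deg2rad(rc[2]); 
        if h>w: a+=np.pi/2
        a=(a+np.pi/2)%np.pi-np.pi/2
        print(n,"px",ce[i].round(1),"A",st[i,4],"rect c",np.round(rc[0],1),"LxW",round(max(w,h)),round(min(w,h)),"yaw",round(a,3),"mean",X.mean(0).round(1))
t=cv2.imread("pics/t13.png"); s=cv2.imread("pics/s13.png")
blobs("top",t,[(333,120),(386,127),(375,222),(320,214)],13)
Cn=np.array([536,108.5]);ex=np.array([.994,-.11]);ey=np.array([.11,.994])
poly=[proj("scene",np.r_[Cn+a*ex+b*ey,5]) for a,b in((-116,-64),(116,-64),(116,64),(-116,64))]
blobs("scene",s,poly,13)
E
python3 stock.py
```

```text
top px [369.9 139.7] A 105 rect c [618.1  68.1] LxW 48 13 yaw -0.067 mean [617.7  68.4]
top px [343.4 141.8] A 140 rect c [610.5 132.1] LxW 31 30 yaw -1.549 mean [611.  132.3]
top px [366.9 159.1] A 33 rect c [569.8  74.7] LxW 14 14 yaw -0.758 mean [569.5  74.8]
top px [361.7 196.6] A 232 rect c [478.8  85.4] LxW 115 15 yaw -0.129 mean [478.3  85.9]
top px [336.5 194.2] A 171 rect c [483.  146.1] LxW 83 15 yaw -0.091 mean [482.5 146.3]
scene px [314.4 227.2] A 138 rect c [483.6 144.9] LxW 82 19 yaw -0.103 mean [483.4 145.7]
scene px [303.2 244.6] A 206 rect c [477.6  85.8] LxW 120 19 yaw -0.139 mean [479.1  85.6]
scene px [358.4 247.7] A 130 rect c [611.1 134.8] LxW 39 28 yaw -1.204 mean [611.2 134. ]
scene px [317.6 265.4] A 433 rect c [530.2  47.2] LxW 233 13 yaw -0.111 mean [536.   46.7]
scene px [333.7 257.5] A 30 rect c [565.2  83.3] LxW 16 13 yaw -0.44 mean [565.2  82.7]
scene px [351.8 270.4] A 115 rect c [618.7  67.8] LxW 48 19 yaw -0.021 mean [618.9  67.8]
```

```bash
python3 - <<'E'
from h import *
print("cap",plane("top",343.4,141.8,23),"filt",plane("top",366.9,159.1,28),tri((366.9,159.1),(333.7,257.5)))
need(478.5,85.7,60,1.456)
E
```

```text
cap [608.52129238 132.6288249   23.        ] filt [566.42519225  76.0442147   28.        ] [567.20319435  75.95687526  25.21492111]
dp [431.7 -34.   36.9] ang [0.004 0.002 0.114] | at [ 512.  -346.    98.2] [3.138e+00 3.000e-03 1.570e+00] t 13.62 op 0.409
```

```bash
python3 -m inch '[{"dp":[30,-2,0],"angular":[0,0,0.02],"fingers":150},{"dp":[70,-5,0],"angular":[0,0,0.04],"fingers":150},{"dp":[110,-8,0],"angular":[0,0,0.06],"fingers":150},{"dp":[150,-11,0],"angular":[0,0,0.08],"fingers":150},{"dp":[190,-14,0],"angular":[0,0,0.1],"fingers":150},{"dp":[230,-17,0],"angular":[0,0,0.114],"fingers":150},{"dp":[270,-20,0],"angular":[0,0,0.114],"fingers":150},{"dp":[310,-23,0],"angular":[0,0,0.114],"fingers":150},{"dp":[350,-27,0],"angular":[0,0,0.114],"fingers":150},{"dp":[390,-30,10],"angular":[0,0,0.114],"fingers":150},{"dp":[425,-33,20],"angular":[0,0,0.114],"fingers":150},{"dp":[431,-34,37],"angular":[0,0,0.114],"fingers":150}]';python3 -m inch '[{"dp":[0,0,0],"angular":[0,0,0],"fingers":150},{"dp":[0,0,0],"angular":[0,0,0],"fingers":150},{"dp":[0,0,0],"angular":[0,0,0],"fingers":150}]'; python3 - <<'E'
from h import *
need(478.5,85.7,-25.5,1.456)
p,d=vision.grab_frame("scene"); cv2.imwrite("pics/s14.png",cv2.convertScaleAbs(cv2.resize(p[190:300,260:400],None,fx=5,fy=5,interpolation=cv2.INTER_CUBIC),alpha=1.6))
E
```

```text
clock: 14.62
eef_pos: [476.5, 90.3, 58.2]
tcp_rot: [3.141, -0.001, 1.459]
contact_force: [0.9, -0.3, 0.2]
opening: 0.413
clock: 14.87
eef_pos: [476.7, 85.2, 58.3]
tcp_rot: [-3.141, 0.001, 1.456]
contact_force: [-0.2, -0.1, 0.6]
opening: 0.415
dp [ 0.7  1.9 83.8] ang [-0.001  0.001 -0.   ] | at [476.7  85.2  58.3] [-3.141e+00  1.000e-03  1.456e+00] t 14.87 op 0.415
```

View pics/s14.png

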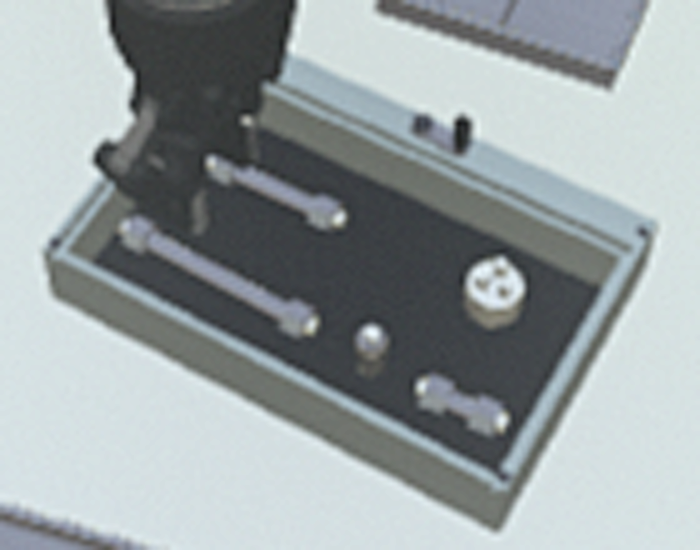

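```bash
python3 -m inch '[{"dp":[0,1.5,20],"angular":[0,0,0],"fingers":150},{"dp":[0,1.5,45],"angular":[0,0,0],"fingers":150},{"dp":[0,1.5,65],"angular":[0,0,0],"fingers":150},{"dp":[0,1.5,77],"angular":[0,0,0],"fingers":150},{"dp":[0,1.5,82],"angular":[0,0,0],"fingers":150},{"dp":[0,1.5,82],"angular":[0,0,0],"fingers":150},{"dp":[0,1.5,82],"angular":[0,0,0],"fingers":150}]';python3 - <<'E'
from h import *
need(478.5,85.7,-25.5,1.456)
p,d=vision.grab_frame("scene"); cv2.imwrite("pics/s15.png",cv2.convertScaleAbs(cv2.resize(p[190:300,260:400],None,fx=5,fy=5,interpolation=cv2.INTER_CUBIC),alpha=1.6))
E
```

```text
clock: 15.5
eef_pos: [479.0, 85.2, -23.0]
tcp_rot: [3.141, -0.0, 1.455]
contact_force: [0.0, 0.9, -0.1]
opening: 0.412
dp [ 0.4 -0.6  2.5] ang [ 0.001 -0.    -0.001] | at [479.   85.2 -23. ] [ 3.141 -0.     1.455] t 15.5 op 0.412
```

View pics/s15.png

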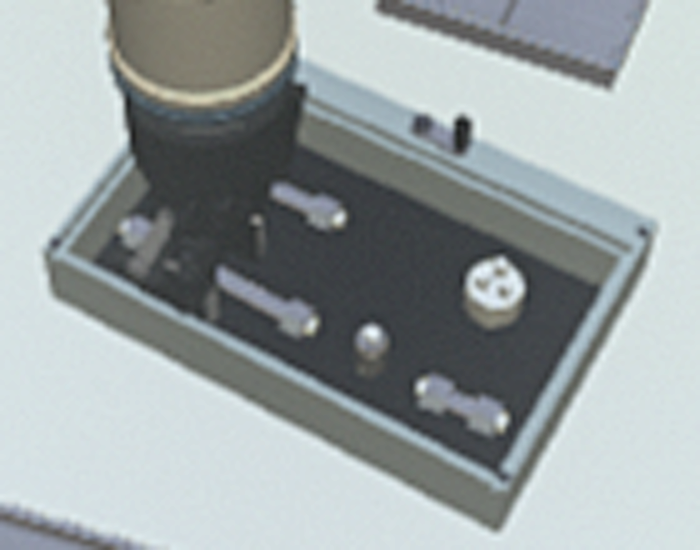

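```bash
python3 -m inch '[{"dp":[0,0,2],"angular":[0,0,0],"fingers":150},{"dp":[0,0,2],"angular":[0,0,0],"fingers":255},{"dp":[0,0,2],"angular":[0,0,0],"fingers":255},{"dp":[0,0,2],"angular":[0,0,0],"fingers":255},{"dp":[0,0,2],"angular":[0,0,0],"fingers":255},{"dp":[0,0,2],"angular":[0,0,0],"fingers":255},{"dp":[0,0,2],"angular":[0,0,0],"fingers":255}]' 50
```

```text
clock: 16.13
eef_pos: [478.8, 85.9, -25.0]
tcp_rot: [3.141, -0.0, 1.456]
contact_force: [-0.4, -0.3, 5.4]
opening: 0.088
```

```bash
python3 -m inch '[{"dp":[0,0,-5],"angular":[0,0,0],"fingers":255},{"dp":[0,0,-20],"angular":[0,0,0],"fingers":255},{"dp":[0,0,-45],"angular":[0,0,0],"fingers":255},{"dp":[0,0,-70],"angular":[0,0,0],"fingers":255},{"dp":[0,0,-90],"angular":[0,0,0],"fingers":255},{"dp":[0,0,-90],"angular":[0,0,0],"fingers":255},{"dp":[0,0,-90],"angular":[0,0,0],"fingers":255}]';python3 - <<'E'
from h import *
p,d=vision.grab_frame("scene"); cv2.imwrite("pics/s16.png",cv2.convertScaleAbs(cv2.resize(p[160:300,230:400],None,fx=4.2,fy=4.2,interpolation=cv2.INTER_CUBIC),alpha=1.6))
# long tray: refine
t=cv2.imread("pics/t13.png").astype(int)
for nm,(u0,u1,v0,v1) in dict(small=(235,290,125,205),long=(408,475,128,235)).items():
    roi=t[v0:v1,u0:u1]; bg=t[120,405]
    m=(np.abs(roi-bg).sum(2)>100).astype(np.uint8)
    n,l,st,ce=cv2.connectedComponentsWithStats(m); k=1+st[1:,4].argmax()
    pts=np.array([plane("top",u+u0,v+v0,14)[:2] for v,u in np.argwhere(l==k)])
    print(nm,cv2.minAreaRect(pts.astype(np.float32)),pts.mean(0))
s=cv2.imread("pics/s13.png").astype(int)
for nm,(u0,u1,v0,v1) in dict(small=(328,398,162,210),long=(228,340,283,356)).items():
    roi=s[v0:v1,u0:u1]; bg=s[275,400]
    m=(np.abs(roi-bg).sum(2)>100).astype(np.uint8)
    n,l,st,ce=cv2.connectedComponentsWithStats(m); k=1+st[1:,4].argmax()
    pts=np.array([plane("scene",u+u0,v+v0,14)[:2] for v,u in np.argwhere(l==k)])
    print("scene",nm,cv2.minAreaRect(pts.astype(np.float32)),pts.mean(0))
E
```

```text
clock: 16.72
eef_pos: [479.2, 86.0, 65.4]
tcp_rot: [3.139, -0.001, 1.456]
contact_force: [-0.1, 0.8, -1.4]
opening: 0.087
small ((548.301025390625, 332.0054016113281), (144.52854919433594, 88.4811019897461), 0.3055678606033325) [547.91299648 332.19148519]
long ((520.0662231445312, -101.50829315185547), (203.88949584960938, 91.50838470458984), 6.902994632720947) [ 518.39978492 -101.48932802]
scene small ((552.5936889648438, 327.722412109375), (143.91294860839844, 98.1690673828125), 0.30357709527015686) [554.11302867 326.24583901]
scene long ((522.6407470703125, -105.18330383300781), (203.5883331298828, 91.14453125), 6.8681254386901855) [ 525.54789551 -106.35230518]
```

View pics/s16.png

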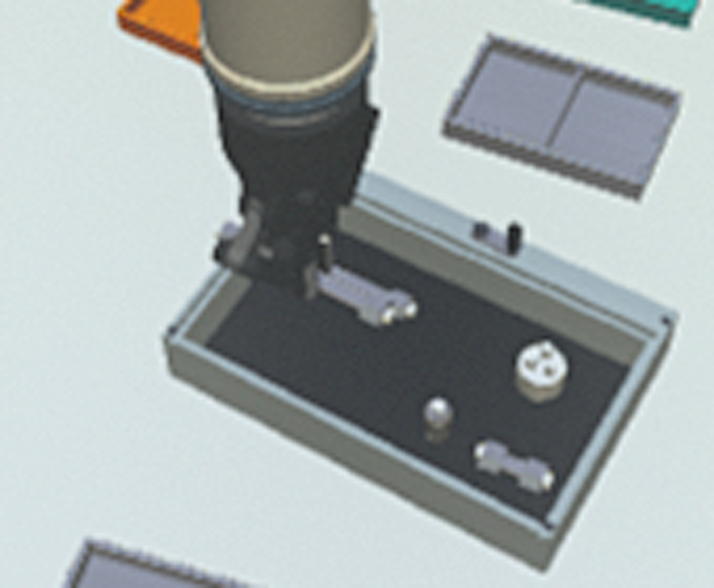

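```bash
python3 - <<'E'
from h import *
need(489.7,-106.3,40,1.691)
E
```

```text
dp [-189.6   33.3   24.4] ang [ 0.    -0.    -0.235] | at [478.3  85.9  64.4] [ 3.141 -0.     1.456] t 16.77 op 0.086
```

```bash
python3 -m inch '[{"dp":[-25,4,0],"angular":[0,0,-0.04],"fingers":255},{"dp":[-60,10,0],"angular":[0,0,-0.08],"fingers":255},{"dp":[-95,16,0],"angular":[0,0,-0.13],"fingers":255},{"dp":[-130,23,0],"angular":[0,0,-0.18],"fingers":255},{"dp":[-165,29,10],"angular":[0,0,-0.22],"fingers":255},{"dp":[-184,32,20],"angular":[0,0,-0.235],"fingers":255},{"dp":[-189.6,33.3,24],"angular":[0,0,-0.235],"fingers":255},{"dp":[-189.6,33.3,24],"angular":[0,0,-0.235],"fingers":255},{"dp":[-189.6,33.3,24],"angular":[0,0,-0.235],"fingers":255}]'; python3 - <<'E'
from h import *
need(489.7,-106.3,-25,1.691)
p,d=vision.grab_frame("scene"); cv2.imwrite("pics/s17.png",cv2.convertScaleAbs(cv2.resize(p[230:370,200:360],None,fx=4.2,fy=4.2,interpolation=cv2.INTER_CUBIC),alpha=1.6))
E
```

```text
clock: 17.52
eef_pos: [488.7, -105.7, 39.4]
tcp_rot: [-3.139, -0.001, 1.69]
contact_force: [0.1, 0.4, -0.9]
opening: 0.094
dp [-0.8  1.1 64.4] ang [-0.002 -0.001 -0.001] | at [ 488.7 -105.7   39.4] [-3.139e+00 -1.000e-03  1.690e+00] t 17.52 op 0.094
```

View pics/s17.png

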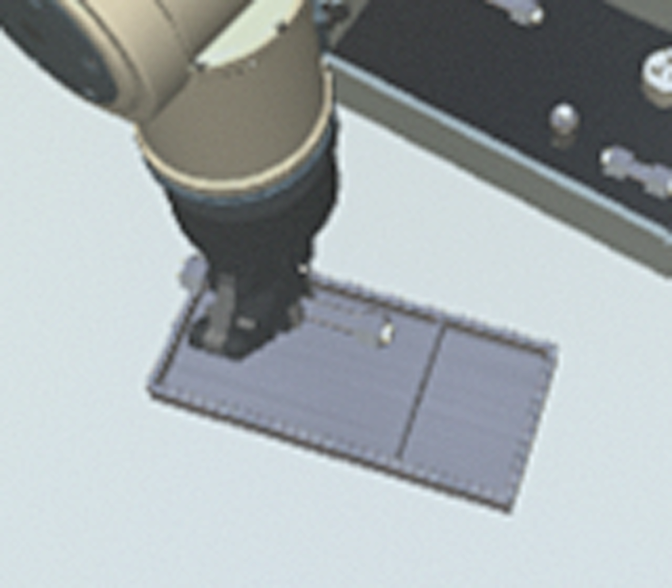

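Aligned over the long compartment, so I'll lower it.

```bash
python3 -m inch '[{"dp":[0,0,15],"angular":[0,0,0],"fingers":255},{"dp":[0,0,35],"angular":[0,0,0],"fingers":255},{"dp":[0,0,50],"angular":[0,0,0],"fingers":255},{"dp":[0,0,58],"angular":[0,0,0],"fingers":255},{"dp":[0,0,62],"angular":[0,0,0],"fingers":255},{"dp":[0,0,63],"angular":[0,0,0],"fingers":255},{"dp":[0,0,63],"angular":[0,0,0],"fingers":255}]'; python3 - <<'E'
from h import *
need(489.7,-106.3,-25.7,1.691); print(monitor.sense()["contact_force"])
p,d=vision.grab_frame("scene"); cv2.imwrite("pics/s18.png",cv2.convertScaleAbs(cv2.resize(p[230:370,200:360],None,fx=4.2,fy=4.2,interpolation=cv2.INTER_CUBIC),alpha=1.6))
E
```

```text
clock: 18.15
eef_pos: [490.2, -105.9, -22.3]
tcp_rot: [3.141, 0.0, 1.692]
contact_force: [0.1, 0.3, -0.5]
opening: 0.095
dp [-0.3 -0.5  3.4] ang [0.    0.    0.001] | at [ 490.2 -105.9  -22.3] [3.141 0.    1.692] t 18.15 op 0.095
[ 0.06144521  0.29464315 -0.5075497 ]
```

View pics/s18.png

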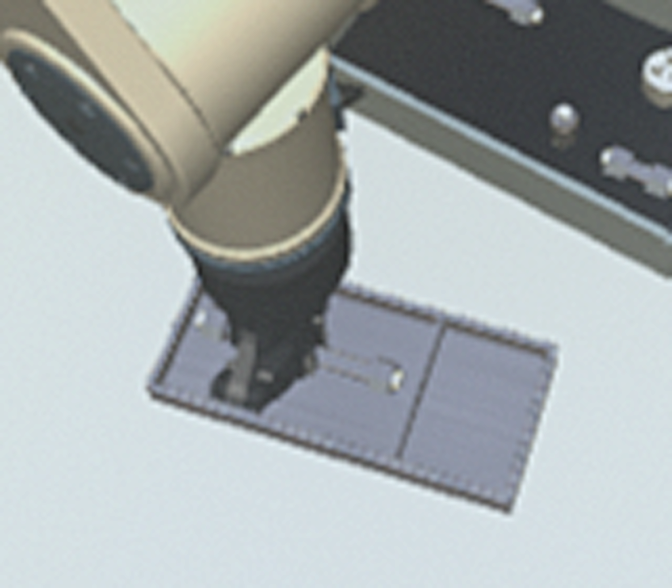

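```bash
python3 -m inch '[{"dp":[0,0,2],"angular":[0,0,0],"fingers":255},{"dp":[0,0,3],"angular":[0,0,0],"fingers":255},{"dp":[0,0,3],"angular":[0,0,0],"fingers":255}]'; python3 -m inch '[{"dp":[0,0,0.5],"angular":[0,0,0],"fingers":255},{"dp":[0,0,0.5],"angular":[0,0,0],"fingers":170},{"dp":[0,0,0.5],"angular":[0,0,0],"fingers":170},{"dp":[0,0,0.5],"angular":[0,0,0],"fingers":170},{"dp":[0,0,0.5],"angular":[0,0,0],"fingers":170},{"dp":[0,0,-10],"angular":[0,0,0],"fingers":170},{"dp":[0,0,-40],"angular":[0,0,0],"fingers":170},{"dp":[0,0,-80],"angular":[0,0,0],"fingers":150},{"dp":[0,0,-100],"angular":[0,0,0],"fingers":150},{"dp":[0,0,-100],"angular":[0,0,0],"fingers":150}]';  python3 - <<'E'
from h import *
p,d=vision.grab_frame("scene"); cv2.imwrite("pics/s19.png",cv2.convertScaleAbs(cv2.resize(p[230:370,200:360],None,fx=4.2,fy=4.2,interpolation=cv2.INTER_CUBIC),alpha=1.6))
need(618.5,68.1,75,1.456)
E
```

```text
clock: 18.45
eef_pos: [490.0, -106.4, -25.4]
tcp_rot: [3.141, 0.0, 1.691]
contact_force: [-0.5, -0.4, -1.4]
opening: 0.088
clock: 19.28
eef_pos: [493.0, -107.0, 79.4]
tcp_rot: [3.134, 0.003, 1.691]
contact_force: [1.0, -0.0, 0.5]
opening: 0.408
dp [158.4 146.7   2.8] ang [0.005 0.001 0.235] | at [ 491.8 -106.8   77.4] [3.136e+00 2.000e-03 1.691e+00] t 19.33 op 0.408
```

View pics/s19.png

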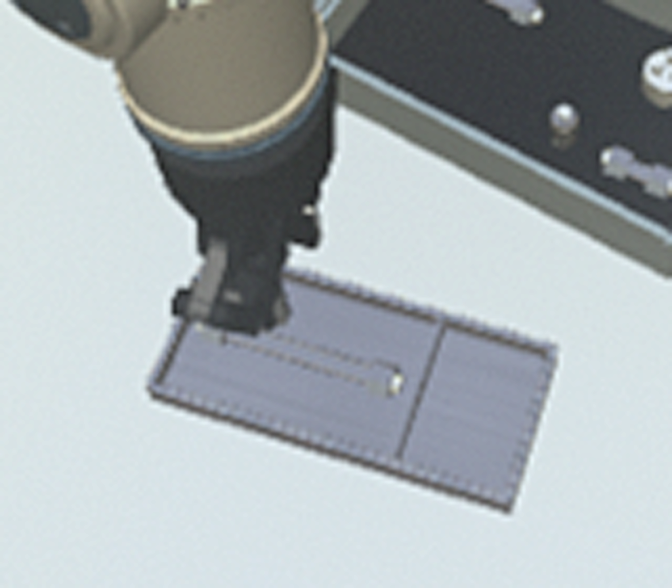

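```bash
python3 - <<'E'
from h import *
need(609.5,132.2,50,1.456)
E
```

```text
dp [223.2 145.4  27.7] ang [0.005 0.001 0.235] | at [ 491.8 -106.8   77.4] [3.136e+00 2.000e-03 1.691e+00] t 19.33 op 0.408
```

```bash
python3 -m inch '[{"dp":[22,15,0],"angular":[0,0,0.04],"fingers":130},{"dp":[50,33,0],"angular":[0,0,0.08],"fingers":130},{"dp":[80,52,0],"angular":[0,0,0.12],"fingers":130},{"dp":[110,72,0],"angular":[0,0,0.17],"fingers":130},{"dp":[140,91,0],"angular":[0,0,0.21],"fingers":130},{"dp":[170,111,0],"angular":[0,0,0.235],"fingers":130},{"dp":[200,130,10],"angular":[0,0,0.235],"fingers":130},{"dp":[223,145,20],"angular":[0,0,0.235],"fingers":130},{"dp":[223,145,27],"angular":[0,0,0.235],"fingers":130},{"dp":[223,145,27],"angular":[0,0,0.235],"fingers":130},{"dp":[223,145,27],"angular":[0,0,0.235],"fingers":130}]'; python3 - <<'E'
from h import *
need(609.5,132.2,-23.5,1.456)
p,d=vision.grab_frame("scene"); cv2.imwrite("pics/s20.png",cv2.convertScaleAbs(cv2.resize(p[170:300,270:410],None,fx=4.5,fy=4.5,interpolation=cv2.INTER_CUBIC),alpha=1.6))
E
```

```text
clock: 20.25
eef_pos: [605.3, 131.8, 46.0]
tcp_rot: [-3.138, 0.001, 1.457]
contact_force: [-0.4, -1.2, 0.9]
opening: 0.489
dp [ 1.   4.3 69.5] ang [-0.003  0.001  0.001] | at [605.3 131.8  46. ] [-3.138e+00  1.000e-03  1.457e+00] t 20.25 op 0.489
```

View pics/s20.png

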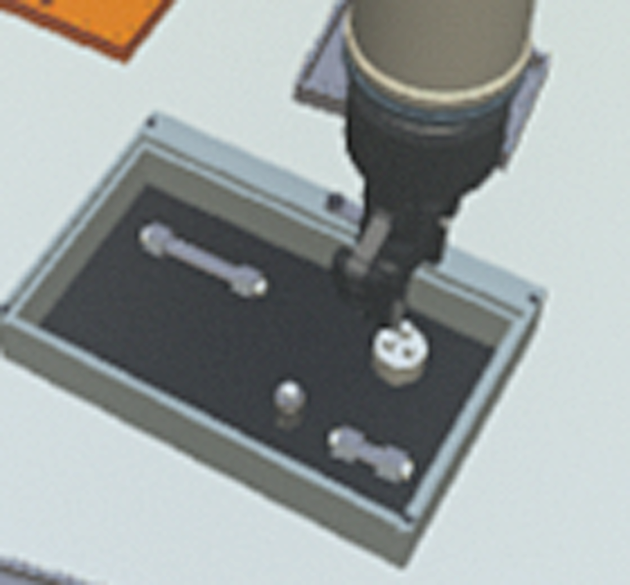

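```bash
python3 -m inch '[{"dp":[0.5,2,15],"angular":[0,0,0],"fingers":130},{"dp":[0.5,2,35],"angular":[0,0,0],"fingers":130},{"dp":[0.5,2,52],"angular":[0,0,0],"fingers":130},{"dp":[0.5,2,64],"angular":[0,0,0],"fingers":130},{"dp":[0.5,2,71],"angular":[0,0,0],"fingers":130},{"dp":[0.5,2,71],"angular":[0,0,0],"fingers":130},{"dp":[0.5,2,71],"angular":[0,0,0],"fingers":130}]'; python3 - <<'E'
from h import *
need(609.5,132.2,-23.5,1.456)
p,d=vision.grab_frame("scene"); cv2.imwrite("pics/s21.png",cv2.convertScaleAbs(cv2.resize(p[170:300,270:410],None,fx=4.5,fy=4.5,interpolation=cv2.INTER_CUBIC),alpha=1.6))
E
```

```text
clock: 20.88
eef_pos: [609.1, 132.3, -23.3]
tcp_rot: [-3.142, 0.0, 1.455]
contact_force: [-0.6, -0.1, 0.0]
opening: 0.492
dp [-0.   0.4  0.2] ang [-0.     0.    -0.001] | at [609.1 132.3 -23.3] [-3.142  0.     1.455] t 20.88 op 0.492
```

View pics/s21.png

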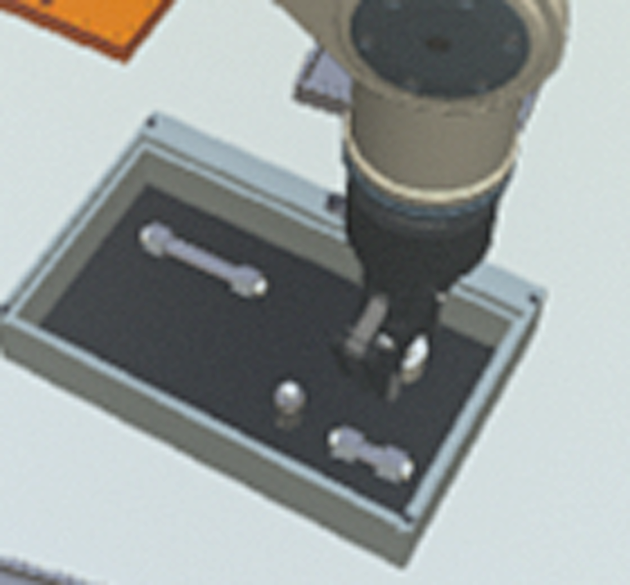

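```bash
python3 -m inch '[{"dp":[0,0,0],"angular":[0,0,0],"fingers":255},{"dp":[0,0,0],"angular":[0,0,0],"fingers":255},{"dp":[0,0,0],"angular":[0,0,0],"fingers":255},{"dp":[0,0,0],"angular":[0,0,0],"fingers":255},{"dp":[0,0,0],"angular":[0,0,0],"fingers":255}]' 30;  python3 -m inch '[{"dp":[0,0,-5],"angular":[0,0,0],"fingers":255},{"dp":[0,0,-20],"angular":[0,0,0],"fingers":255},{"dp":[0,0,-45],"angular":[0,0,0],"fingers":255},{"dp":[0,0,-70],"angular":[0,0,0],"fingers":255},{"dp":[0,0,-90],"angular":[0,0,0],"fingers":255},{"dp":[0,0,-90],"angular":[0,0,0],"fingers":255},{"dp":[0,0,-90],"angular":[0,0,0],"fingers":255}]';python3 - <<'E'
from h import *
p,d=vision.grab_frame("scene"); cv2.imwrite("pics/s22.png",cv2.convertScaleAbs(cv2.resize(p[150:300,270:410],None,fx=4,fy=4,interpolation=cv2.INTER_CUBIC),alpha=1.6))
c=np.array([521,-102.5])+67.5*np.array([np.cos(.12),np.sin(.12)]);print(c)
need(c[0],c[1],66,1.69)
E
```

```text
clock: 21.35
eef_pos: [609.9, 132.8, -22.4]
tcp_rot: [3.14, -0.0, 1.456]
contact_force: [-1.0, -1.5, 6.4]
opening: 0.31
clock: 21.93
eef_pos: [610.0, 133.0, 68.0]
tcp_rot: [3.139, -0.001, 1.456]
contact_force: [-0.1, -0.4, -0.9]
opening: 0.308
[588.01458292 -94.41942601]
dp [-228.1    5.1    0.6] ang [ 0.001 -0.    -0.234] | at [609.  132.8  66.6] [ 3.141 -0.     1.456] t 21.98 op 0.311
```

View pics/s22.png

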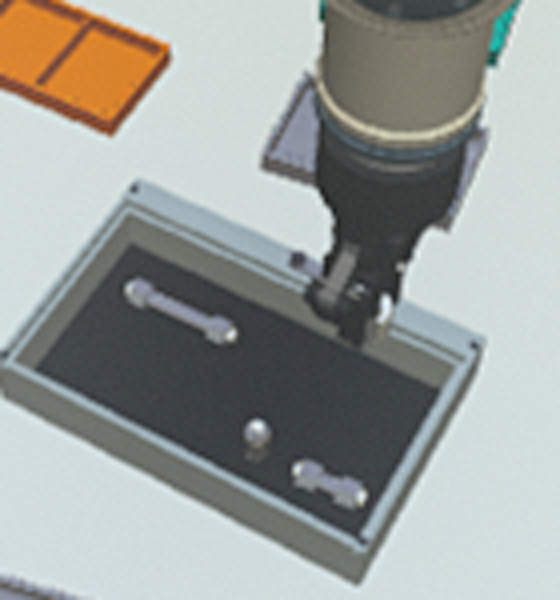

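```bash
python3 -m inch '[{"dp":[-25,1,0],"angular":[0,0,-0.04],"fingers":255},{"dp":[-60,2,0],"angular":[0,0,-0.08],"fingers":255},{"dp":[-95,3,0],"angular":[0,0,-0.13],"fingers":255},{"dp":[-130,3,0],"angular":[0,0,-0.18],"fingers":255},{"dp":[-165,4,0],"angular":[0,0,-0.22],"fingers":255},{"dp":[-195,5,10],"angular":[0,0,-0.234],"fingers":255},{"dp":[-220,5,20],"angular":[0,0,-0.234],"fingers":255},{"dp":[-228,5,30],"angular":[0,0,-0.234],"fingers":255},{"dp":[-228,5,30],"angular":[0,0,-0.234],"fingers":255},{"dp":[-228,5,30],"angular":[0,0,-0.234],"fingers":255}]'; python3 - <<'E'
from h import *
need(588,-94.4,-22.5,1.69)
p,d=vision.grab_frame("scene"); cv2.imwrite("pics/s23.png",cv2.convertScaleAbs(cv2.resize(p[230:370,220:380],None,fx=4.2,fy=4.2,interpolation=cv2.INTER_CUBIC),alpha=1.6))
E
```

```text
clock: 22.82
eef_pos: [586.7, -93.9, 35.0]
tcp_rot: [-3.139, -0.001, 1.689]
contact_force: [0.0, -0.5, 0.1]
opening: 0.311
dp [-0.7  1.4 57.5] ang [-0.003 -0.001 -0.001] | at [586.7 -93.9  35. ] [-3.139e+00 -1.000e-03  1.689e+00] t 22.82 op 0.311
```

View pics/s23.png

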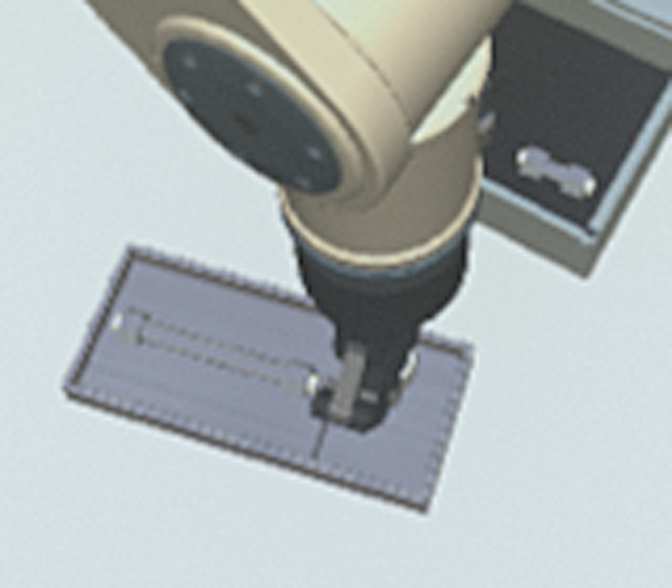

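```bash
python3 -m inch '[{"dp":[0,0,15],"angular":[0,0,0],"fingers":255},{"dp":[0,0,33],"angular":[0,0,0],"fingers":255},{"dp":[0,0,47],"angular":[0,0,0],"fingers":255},{"dp":[0,0,54],"angular":[0,0,0],"fingers":255},{"dp":[0,0,57],"angular":[0,0,0],"fingers":255},{"dp":[0,0,58],"angular":[0,0,0],"fingers":255},{"dp":[0,0,58],"angular":[0,0,0],"fingers":255}]'; python3 -m inch '[{"dp":[0,0,0.5],"angular":[0,0,0],"fingers":255},{"dp":[0,0,0.5],"angular":[0,0,0],"fingers":255},{"dp":[0,0,0.5],"angular":[0,0,0],"fingers":255}]';python3 - <<'E'
from h import *
p,d=vision.grab_frame("scene"); cv2.imwrite("pics/s24.png",cv2.convertScaleAbs(cv2.resize(p[230:370,220:380],None,fx=4.2,fy=4.2,interpolation=cv2.INTER_CUBIC),alpha=1.6))
E
```

```text
clock: 23.45
eef_pos: [588.5, -93.9, -21.1]
tcp_rot: [3.141, 0.0, 1.691]
contact_force: [-0.2, 0.1, 0.7]
opening: 0.312
clock: 23.7
eef_pos: [588.3, -94.4, -21.5]
tcp_rot: [3.141, 0.0, 1.69]
contact_force: [-0.5, -0.4, -1.2]
opening: 0.305
```

View pics/s24.png

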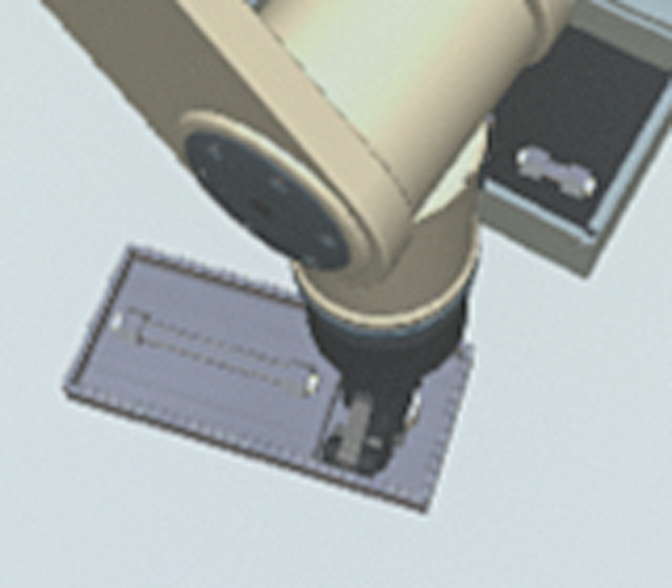

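```bash
python3 -m inch '[{"dp":[0,0,1],"angular":[0,0,0],"fingers":255},{"dp":[0,0,1.5],"angular":[0,0,0],"fingers":255},{"dp":[0,0,1.5],"angular":[0,0,0],"fingers":255}]';  python3 -m inch '[{"dp":[0,0,0.5],"angular":[0,0,0],"fingers":255},{"dp":[0,0,0.5],"angular":[0,0,0],"fingers":255},{"dp":[0,0,0.5],"angular":[0,0,0],"fingers":255}]'
```

```text
clock: 24.0
eef_pos: [588.0, -94.5, -23.4]
tcp_rot: [3.141, 0.0, 1.69]
contact_force: [-0.4, -0.2, 2.4]
opening: 0.311
clock: 24.25
eef_pos: [588.1, -94.5, -23.4]
tcp_rot: [3.141, 0.0, 1.69]
contact_force: [-2.4, -0.9, 9.2]
opening: 0.309
```

```bash
python3 -m inch '[{"dp":[0,0,-0.5],"angular":[0,0,0],"fingers":140},{"dp":[0,0,-0.5],"angular":[0,0,0],"fingers":140},{"dp":[0,0,-0.5],"angular":[0,0,0],"fingers":140},{"dp":[0,0,-0.5],"angular":[0,0,0],"fingers":140},{"dp":[0,0,-10],"angular":[0,0,0],"fingers":140},{"dp":[0,0,-40],"angular":[0,0,0],"fingers":140},{"dp":[0,0,-80],"angular":[0,0,0],"fingers":150},{"dp":[0,0,-100],"angular":[0,0,0],"fingers":150},{"dp":[0,0,-100],"angular":[0,0,0],"fingers":150}]';  python3 - <<'E'
from h import *
p,d=vision.grab_frame("scene"); cv2.imwrite("pics/s25.png",cv2.convertScaleAbs(cv2.resize(p[230:370,220:380],None,fx=4.2,fy=4.2,interpolation=cv2.INTER_CUBIC),alpha=1.6))
need(618.5,68.1,50,1.456)
E
```

```text
clock: 25.0
eef_pos: [591.4, -94.9, 81.4]
tcp_rot: [3.134, 0.002, 1.69]
contact_force: [1.3, -0.6, 0.2]
opening: 0.411
dp [158.3  47.5  29.1] ang [0.005 0.001 0.234] | at [590.  -94.7  79.1] [3.136e+00 1.000e-03 1.690e+00] t 25.05 op 0.411
```

View pics/s25.png

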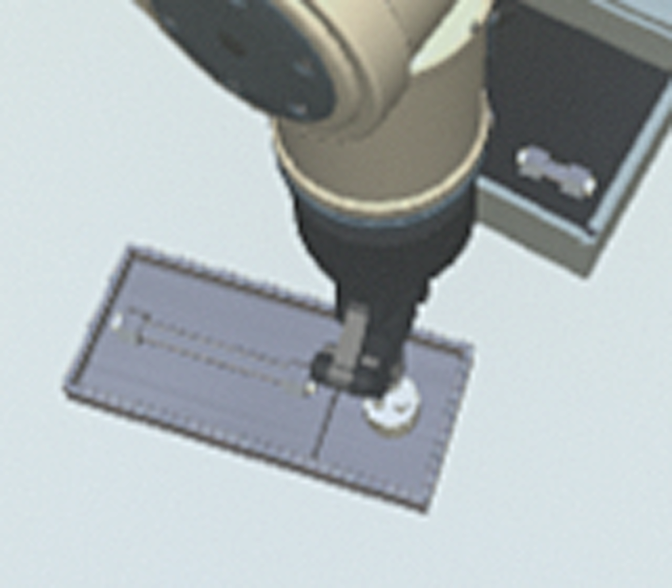

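```bash
python3 -m inch '[{"dp":[20,6,0],"angular":[0,0,0.04],"fingers":150},{"dp":[50,15,0],"angular":[0,0,0.08],"fingers":150},{"dp":[80,24,0],"angular":[0,0,0.13],"fingers":150},{"dp":[110,33,0],"angular":[0,0,0.18],"fingers":150},{"dp":[140,42,10],"angular":[0,0,0.22],"fingers":150},{"dp":[158,47.5,20],"angular":[0,0,0.234],"fingers":150},{"dp":[158,47.5,28],"angular":[0,0,0.234],"fingers":150},{"dp":[158,47.5,28],"angular":[0,0,0.234],"fingers":150},{"dp":[158,47.5,28],"angular":[0,0,0.234],"fingers":150}]'; python3 - <<'E'
from h import *
need(618.5,68.1,-25,1.456)
p,d=vision.grab_frame("scene"); cv2.imwrite("pics/s26.png",cv2.convertScaleAbs(cv2.resize(p[190:310,290:410],None,fx=5,fy=5,interpolation=cv2.INTER_CUBIC),alpha=1.6))
E
```

```text
clock: 25.8
eef_pos: [615.0, 67.6, 46.6]
tcp_rot: [-3.139, 0.001, 1.457]
contact_force: [0.6, -0.1, 0.1]
opening: 0.411
dp [ 1.   3.6 71.6] ang [-0.003  0.001  0.001] | at [615.   67.6  46.6] [-3.139e+00  1.000e-03  1.457e+00] t 25.8 op 0.411
```

View pics/s26.png

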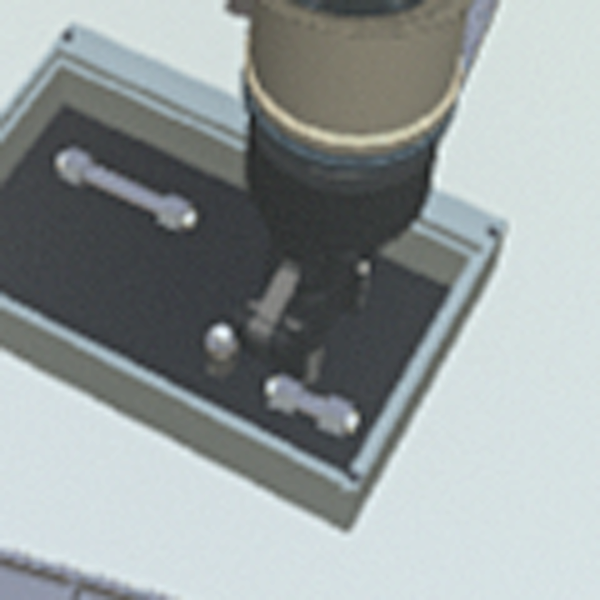

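```bash
python3 -m inch '[{"dp":[0.5,1.5,15],"angular":[0,0,0],"fingers":150},{"dp":[0.5,1.5,35],"angular":[0,0,0],"fingers":150},{"dp":[0.5,1.5,52],"angular":[0,0,0],"fingers":150},{"dp":[0.5,1.5,65],"angular":[0,0,0],"fingers":150},{"dp":[0.5,1.5,72],"angular":[0,0,0],"fingers":150},{"dp":[0.5,1.5,73],"angular":[0,0,0],"fingers":150},{"dp":[0.5,1.5,73],"angular":[0,0,0],"fingers":150},{"dp":[0.5,1.5,73],"angular":[0,0,0],"fingers":150}]'; python3 - <<'E'
from h import *
need(618.5,68.1,-25,1.456)
p,d=vision.grab_frame("scene"); cv2.imwrite("pics/s27.png",cv2.convertScaleAbs(cv2.resize(p[190:310,290:410],None,fx=5,fy=5,interpolation=cv2.INTER_CUBIC),alpha=1.6))
E
```

```text
clock: 26.52
eef_pos: [618.5, 68.3, -24.3]
tcp_rot: [3.14, -0.0, 1.456]
contact_force: [-0.1, 0.5, -0.7]
opening: 0.413
dp [-0.2  0.   0.7] ang [ 0.001 -0.    -0.   ] | at [618.5  68.3 -24.3] [ 3.14  -0.     1.456] t 26.52 op 0.413
```

View pics/s27.png

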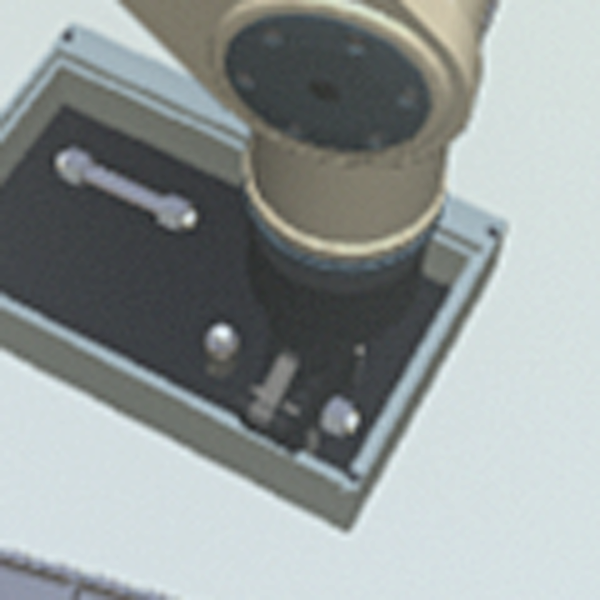

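```bash
python3 -m inch '[{"dp":[0,0,0.5],"angular":[0,0,0],"fingers":255},{"dp":[0,0,0.5],"angular":[0,0,0],"fingers":255},{"dp":[0,0,0.5],"angular":[0,0,0],"fingers":255},{"dp":[0,0,0.5],"angular":[0,0,0],"fingers":255},{"dp":[0,0,0.5],"angular":[0,0,0],"fingers":255},{"dp":[0,0,0.5],"angular":[0,0,0],"fingers":255}]' 50;  python3 -m inch '[{"dp":[0,0,-5],"angular":[0,0,0],"fingers":255},{"dp":[0,0,-20],"angular":[0,0,0],"fingers":255},{"dp":[0,0,-45],"angular":[0,0,0],"fingers":255},{"dp":[0,0,-70],"angular":[0,0,0],"fingers":255},{"dp":[0,0,-90],"angular":[0,0,0],"fingers":255},{"dp":[0,0,-100],"angular":[0,0,0],"fingers":255},{"dp":[0,0,-100],"angular":[0,0,0],"fingers":255}]';python3 - <<'E'
from h import *
p,d=vision.grab_frame("scene"); cv2.imwrite("pics/s28.png",cv2.convertScaleAbs(cv2.resize(p[160:290,280:410],None,fx=4.6,fy=4.6,interpolation=cv2.INTER_CUBIC),alpha=1.6))
need(583.5,331.2,76,1.57)
E
```

```text
clock: 27.07
eef_pos: [618.4, 68.6, -24.6]
tcp_rot: [3.14, -0.0, 1.456]
contact_force: [-1.1, 0.3, 5.4]
opening: 0.174
clock: 27.65
eef_pos: [619.6, 68.8, 77.1]
tcp_rot: [3.137, -0.001, 1.456]
contact_force: [0.4, -0.2, -0.2]
opening: 0.169
dp [256.9 -64.8  -0.7] ang [ 0.002 -0.    -0.114] | at [618.5  68.6  75.4] [ 3.14  -0.     1.456] t 27.7 op 0.175
```

View pics/s28.png

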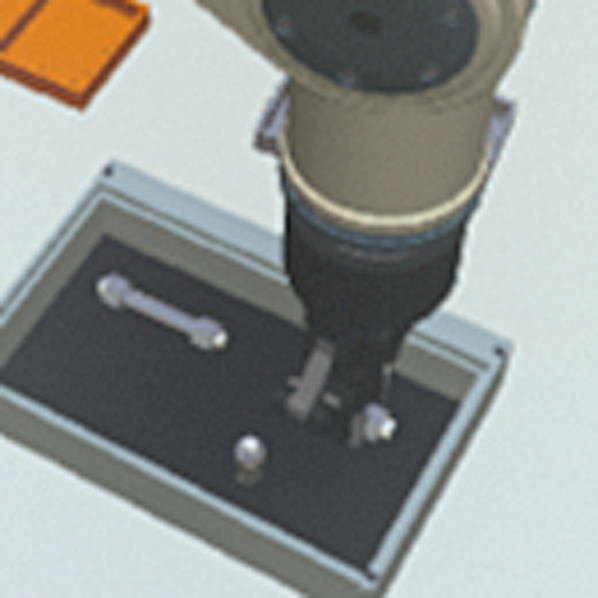

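```bash
python3 -m inch '[{"dp":[25,-6,0],"angular":[0,0,-0.02],"fingers":255},{"dp":[60,-15,0],"angular":[0,0,-0.04],"fingers":255},{"dp":[95,-24,0],"angular":[0,0,-0.06],"fingers":255},{"dp":[130,-33,0],"angular":[0,0,-0.08],"fingers":255},{"dp":[165,-42,0],"angular":[0,0,-0.1],"fingers":255},{"dp":[200,-50,0],"angular":[0,0,-0.114],"fingers":255},{"dp":[235,-59,10],"angular":[0,0,-0.114],"fingers":255},{"dp":[254,-64,25],"angular":[0,0,-0.114],"fingers":255},{"dp":[257,-65,36],"angular":[0,0,-0.114],"fingers":255},{"dp":[257,-65,36],"angular":[0,0,-0.114],"fingers":255},{"dp":[257,-65,36],"angular":[0,0,-0.114],"fingers":255}]'; python3 - <<'E'
from h import *
need(583.5,331.2,-25,1.57)
p,d=vision.grab_frame("scene"); cv2.imwrite("pics/s29.png",cv2.convertScaleAbs(cv2.resize(p[100:230,310:440],None,fx=4.6,fy=4.6,interpolation=cv2.INTER_CUBIC),alpha=1.6))
E
```

```text
clock: 28.62
eef_pos: [581.3, 329.9, 36.3]
tcp_rot: [-3.138, 0.002, 1.57]
contact_force: [-1.0, -0.3, -0.4]
opening: 0.175
dp [ 1.4  2.4 61.3] ang [-0.003  0.002  0.   ] | at [581.3 329.9  36.3] [-3.138e+00  2.000e-03  1.570e+00] t 28.62 op 0.175
```

View pics/s29.png

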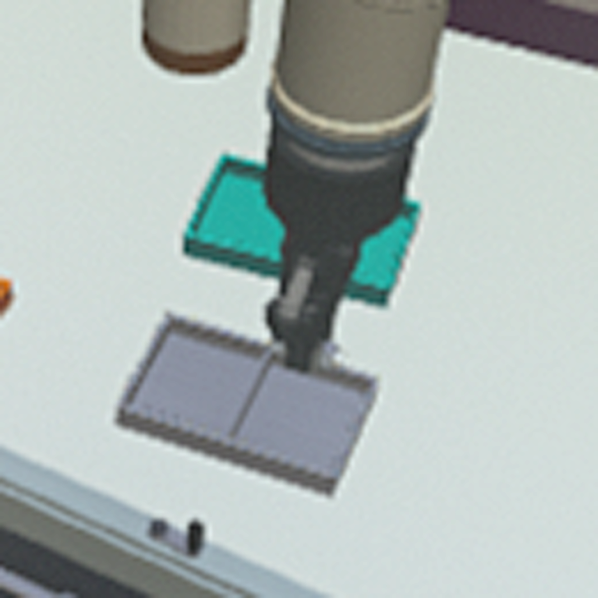

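```bash
python3 -m inch '[{"dp":[0,1,15],"angular":[0,0,0],"fingers":255},{"dp":[0,1,33],"angular":[0,0,0],"fingers":255},{"dp":[0,1,48],"angular":[0,0,0],"fingers":255},{"dp":[0,1,56],"angular":[0,0,0],"fingers":255},{"dp":[0,1,59],"angular":[0,0,0],"fingers":255},{"dp":[0,1,60],"angular":[0,0,0],"fingers":255},{"dp":[0,1,60],"angular":[0,0,0],"fingers":255},{"dp":[0,1,60],"angular":[0,0,0],"fingers":255}]'; python3 - <<'E'
from h import *
need(583.5,331.2,-25.6,1.57);print(monitor.sense()["contact_force"])
p,d=vision.grab_frame("scene"); cv2.imwrite("pics/s30.png",cv2.convertScaleAbs(cv2.resize(p[100:230,310:440],None,fx=4.6,fy=4.6,interpolation=cv2.INTER_CUBIC),alpha=1.6))
E
```

```text
clock: 29.33
eef_pos: [584.3, 331.5, -20.9]
tcp_rot: [3.141, -0.001, 1.57]
contact_force: [-0.2, -0.3, -0.1]
opening: 0.173
dp [-0.3 -0.8  4.7] ang [ 0.001 -0.001 -0.   ] | at [584.3 331.5 -20.9] [ 3.141e+00 -1.000e-03  1.570e+00] t 29.33 op 0.173
[-0.22609809 -0.29159099 -0.14328698]
```

View pics/s30.png

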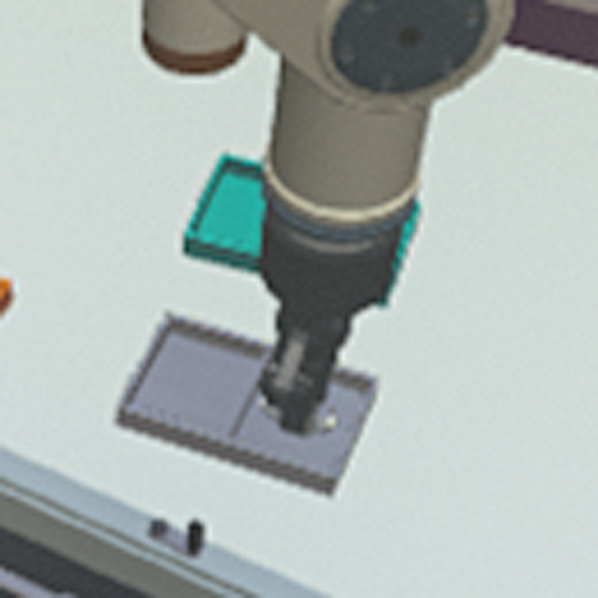

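```bash
python3 -m inch '[{"dp":[0,0,2],"angular":[0,0,0],"fingers":255},{"dp":[0,0,3.5],"angular":[0,0,0],"fingers":255},{"dp":[0,0,3.5],"angular":[0,0,0],"fingers":255}]';  python3 -m inch '[{"dp":[0,0,1],"angular":[0,0,0],"fingers":255},{"dp":[0,0,1],"angular":[0,0,0],"fingers":255},{"dp":[0,0,1],"angular":[0,0,0],"fingers":255}]'
```

```text
clock: 29.63
eef_pos: [583.6, 331.3, -25.1]
tcp_rot: [3.142, -0.0, 1.57]
contact_force: [-0.8, 0.5, -1.4]
opening: 0.167
clock: 29.88
eef_pos: [583.7, 331.4, -25.6]
tcp_rot: [3.141, -0.0, 1.57]
contact_force: [-2.0, -0.7, 4.9]
opening: 0.168
```

```bash
python3 -m inch '[{"dp":[0,0,0],"angular":[0,0,0],"fingers":160},{"dp":[0,0,0],"angular":[0,0,0],"fingers":160},{"dp":[0,0,0],"angular":[0,0,0],"fingers":160},{"dp":[0,0,0],"angular":[0,0,0],"fingers":160},{"dp":[0,0,-10],"angular":[0,0,0],"fingers":160},{"dp":[0,0,-40],"angular":[0,0,0],"fingers":150},{"dp":[0,0,-80],"angular":[0,0,0],"fingers":150},{"dp":[0,0,-100],"angular":[0,0,0],"fingers":150},{"dp":[0,0,-100],"angular":[0,0,0],"fingers":150},{"dp":[0,0,-100],"angular":[0,0,0],"fingers":150}]';  python3 - <<'E'
from h import *
p,d=vision.grab_frame("scene"); cv2.imwrite("pics/s31.png",cv2.convertScaleAbs(cv2.resize(p[100:290,280:440],None,fx=3.1,fy=3.1,interpolation=cv2.INTER_CUBIC),alpha=1.6)); cv2.imwrite("pics/s31r.png",p)
need(566.5,75.8,50,1.456)
E
```

```text
clock: 30.72
eef_pos: [584.8, 331.9, 76.2]
tcp_rot: [3.138, -0.002, 1.57]
contact_force: [-0.2, 0.2, -0.8]
opening: 0.416
dp [-255.5  -17.1   24.4] ang [ 0.001 -0.     0.114] | at [583.8 331.3  74.6] [ 3.141 -0.     1.57 ] t 30.77 op 0.411
```

View pics/s31.png

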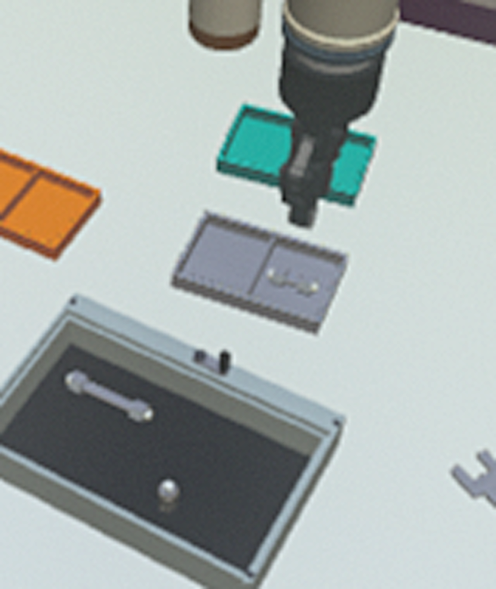

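The short column is flat in its compartment. Now the filter.

```bash
python3 -m inch '[{"dp":[-25,-2,0],"angular":[0,0,0.02],"fingers":150},{"dp":[-60,-4,0],"angular":[0,0,0.04],"fingers":150},{"dp":[-95,-6,0],"angular":[0,0,0.06],"fingers":150},{"dp":[-130,-9,0],"angular":[0,0,0.08],"fingers":150},{"dp":[-165,-11,0],"angular":[0,0,0.1],"fingers":150},{"dp":[-200,-13,0],"angular":[0,0,0.114],"fingers":150},{"dp":[-235,-16,10],"angular":[0,0,0.114],"fingers":150},{"dp":[-253,-17,20],"angular":[0,0,0.114],"fingers":150},{"dp":[-255.5,-17.1,24],"angular":[0,0,0.114],"fingers":150},{"dp":[-255.5,-17.1,24],"angular":[0,0,0.114],"fingers":150},{"dp":[-255.5,-17.1,24],"angular":[0,0,0.114],"fingers":150}]'; python3 - <<'E'
from h import *
need(566.5,75.8,-23.5,1.456)
p,d=vision.grab_frame("scene"); cv2.imwrite("pics/s32.png",cv2.convertScaleAbs(cv2.resize(p[190:310,280:400],None,fx=5,fy=5,interpolation=cv2.INTER_CUBIC),alpha=1.6))
E
```

```text
clock: 31.68
eef_pos: [565.9, 76.2, 49.1]
tcp_rot: [-3.14, 0.0, 1.455]
contact_force: [0.1, -0.4, 0.8]
opening: 0.412
dp [-0.3  0.8 72.6] ang [-0.002  0.    -0.001] | at [565.9  76.2  49.1] [-3.14   0.     1.455] t 31.68 op 0.412
```

View pics/s32.png

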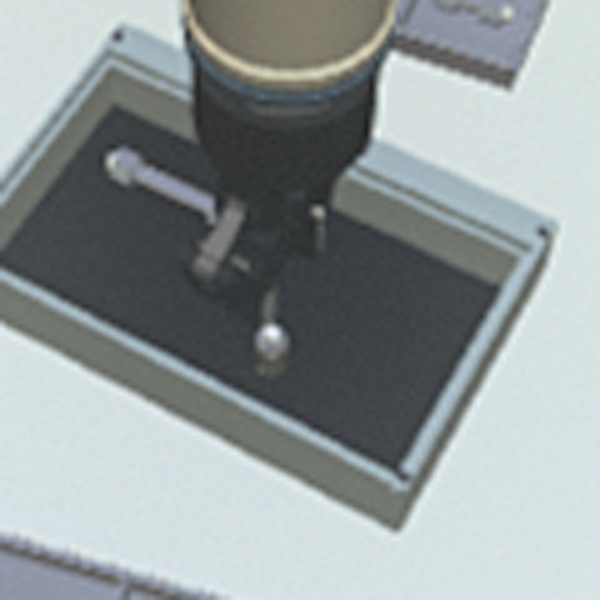

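```bash
python3 -m inch '[{"dp":[0,0.5,15],"angular":[0,0,0],"fingers":150},{"dp":[0,0.5,35],"angular":[0,0,0],"fingers":150},{"dp":[0,0.5,52],"angular":[0,0,0],"fingers":150},{"dp":[0,0.5,65],"angular":[0,0,0],"fingers":150},{"dp":[0,0.5,71],"angular":[0,0,0],"fingers":150},{"dp":[0,0.5,72],"angular":[0,0,0],"fingers":150},{"dp":[0,0.5,72],"angular":[0,0,0],"fingers":150},{"dp":[0,0.5,72],"angular":[0,0,0],"fingers":150}]'; python3 - <<'E'
from h import *
need(566.5,75.8,-23.5,1.456)
p,d=vision.grab_frame("scene"); cv2.imwrite("pics/s33.png",cv2.convertScaleAbs(cv2.resize(p[190:310,280:400],None,fx=5,fy=5,interpolation=cv2.INTER_CUBIC),alpha=1.6))
E
```

```text
clock: 32.4
eef_pos: [567.5, 76.1, -21.4]
tcp_rot: [3.141, -0.0, 1.456]
contact_force: [-0.5, 0.4, -0.1]
opening: 0.41
dp [-0.4 -1.   2.1] ang [ 0.001 -0.     0.   ] | at [567.5  76.1 -21.4] [ 3.141 -0.     1.456] t 32.4 op 0.41
```

View pics/s33.png

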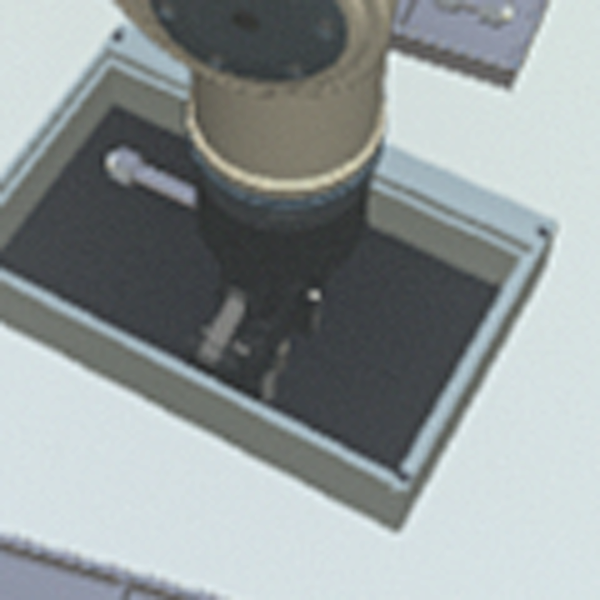

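```bash
python3 -m inch '[{"dp":[0,0,1.5],"angular":[0,0,0],"fingers":150},{"dp":[0,0,1.5],"angular":[0,0,0],"fingers":255},{"dp":[0,0,1.5],"angular":[0,0,0],"fingers":255},{"dp":[0,0,1.5],"angular":[0,0,0],"fingers":255},{"dp":[0,0,1.5],"angular":[0,0,0],"fingers":255},{"dp":[0,0,1.5],"angular":[0,0,0],"fingers":255},{"dp":[0,0,1.5],"angular":[0,0,0],"fingers":255}]' 30;  python3 -m inch '[{"dp":[0,0,-5],"angular":[0,0,0],"fingers":255},{"dp":[0,0,-20],"angular":[0,0,0],"fingers":255},{"dp":[0,0,-45],"angular":[0,0,0],"fingers":255},{"dp":[0,0,-70],"angular":[0,0,0],"fingers":255},{"dp":[0,0,-90],"angular":[0,0,0],"fingers":255},{"dp":[0,0,-100],"angular":[0,0,0],"fingers":255},{"dp":[0,0,-100],"angular":[0,0,0],"fingers":255}]';python3 - <<'E'
from h import *
p,d=vision.grab_frame("scene"); cv2.imwrite("pics/s34.png",cv2.convertScaleAbs(cv2.resize(p[160:290,270:400],None,fx=4.6,fy=4.6,interpolation=cv2.INTER_CUBIC),alpha=1.6))
need(514.5,331.2,76,1.57)
E
```

```text
clock: 33.03
eef_pos: [567.2, 75.7, -23.1]
tcp_rot: [3.141, -0.0, 1.456]
contact_force: [-2.2, -0.3, 5.7]
opening: 0.171
clock: 33.62
eef_pos: [568.5, 75.9, 78.7]
tcp_rot: [3.138, -0.001, 1.456]
contact_force: [0.1, 0.5, -0.9]
opening: 0.17
dp [247.7 -81.9   1. ] ang [ 0.002 -0.    -0.114] | at [567.5  75.8  77.1] [ 3.14  -0.     1.456] t 33.67 op 0.17
```

View pics/s34.png

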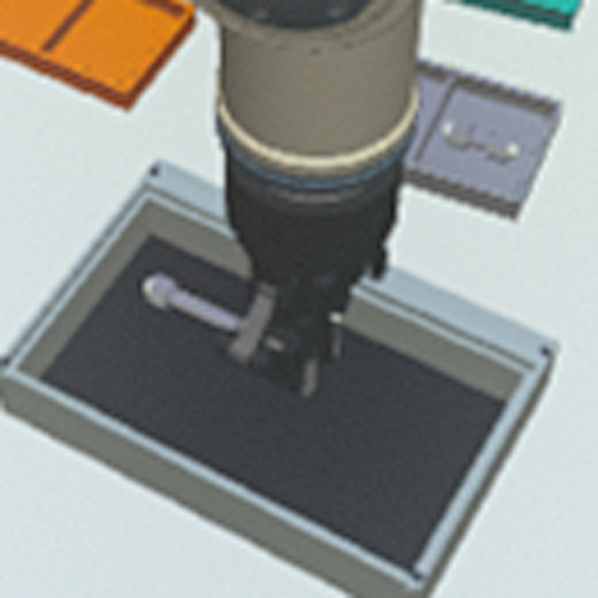

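```bash
python3 -m inch '[{"dp":[25,-8,0],"angular":[0,0,-0.02],"fingers":255},{"dp":[60,-20,0],"angular":[0,0,-0.04],"fingers":255},{"dp":[95,-31,0],"angular":[0,0,-0.06],"fingers":255},{"dp":[130,-43,0],"angular":[0,0,-0.08],"fingers":255},{"dp":[165,-55,0],"angular":[0,0,-0.1],"fingers":255},{"dp":[200,-66,0],"angular":[0,0,-0.114],"fingers":255},{"dp":[230,-76,10],"angular":[0,0,-0.114],"fingers":255},{"dp":[246,-81,25],"angular":[0,0,-0.114],"fingers":255},{"dp":[247.5,-82,36],"angular":[0,0,-0.114],"fingers":255},{"dp":[247.5,-82,36],"angular":[0,0,-0.114],"fingers":255},{"dp":[247.5,-82,36],"angular":[0,0,-0.114],"fingers":255}]'; python3 - <<'E'
from h import *
need(514.5,331.2,-24,1.57)
p,d=vision.grab_frame("scene"); cv2.imwrite("pics/s35.png",cv2.convertScaleAbs(cv2.resize(p[100:230,300:430],None,fx=4.6,fy=4.6,interpolation=cv2.INTER_CUBIC),alpha=1.6))
E
```

```text
clock: 34.58
eef_pos: [512.5, 329.6, 38.5]
tcp_rot: [-3.138, 0.002, 1.57]
contact_force: [0.1, -0.1, 0.7]
opening: 0.172
dp [ 1.8  2.2 62.5] ang [-0.003  0.002  0.   ] | at [512.5 329.6  38.5] [-3.138e+00  2.000e-03  1.570e+00] t 34.58 op 0.172
```

View pics/s35.png

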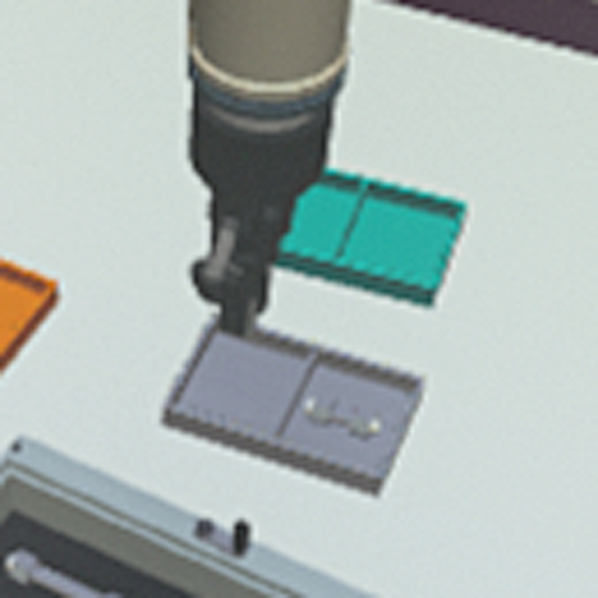

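```bash
python3 -m inch '[{"dp":[0.5,1,15],"angular":[0,0,0],"fingers":255},{"dp":[0.5,1,33],"angular":[0,0,0],"fingers":255},{"dp":[0.5,1,48],"angular":[0,0,0],"fingers":255},{"dp":[0.5,1,57],"angular":[0,0,0],"fingers":255},{"dp":[0.5,1,60],"angular":[0,0,0],"fingers":255},{"dp":[0.5,1,61],"angular":[0,0,0],"fingers":255},{"dp":[0.5,1,61],"angular":[0,0,0],"fingers":255},{"dp":[0.5,1,61],"angular":[0,0,0],"fingers":255}]'; python3 -m inch '[{"dp":[0,0,0],"angular":[0,0,0],"fingers":255},{"dp":[0,0,0],"angular":[0,0,0],"fingers":255}]'; python3 - <<'E'
from h import *
need(514.5,331.2,-24,1.57)
p,d=vision.grab_frame("scene"); cv2.imwrite("pics/s36.png",cv2.convertScaleAbs(cv2.resize(p[100:230,300:430],None,fx=4.6,fy=4.6,interpolation=cv2.INTER_CUBIC),alpha=1.6))
E
```

```text
clock: 35.3
eef_pos: [515.5, 331.6, -19.7]
tcp_rot: [3.14, -0.001, 1.57]
contact_force: [-0.1, 0.5, 0.2]
opening: 0.171
clock: 35.47
eef_pos: [515.2, 331.7, -19.9]
tcp_rot: [3.141, -0.001, 1.57]
contact_force: [0.5, 0.5, -0.5]
opening: 0.173
dp [-0.6 -0.7  4.1] ang [ 0.001 -0.001  0.   ] | at [515.2 331.7 -19.9] [ 3.141e+00 -1.000e-03  1.570e+00] t 35.47 op 0.173
```

View pics/s36.png

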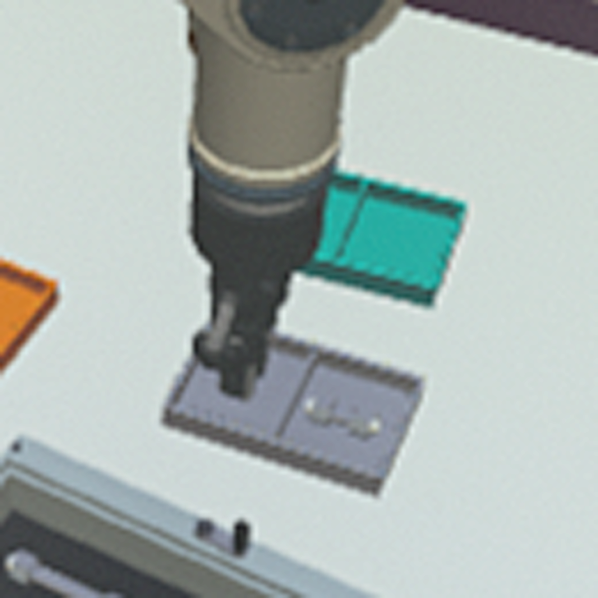

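```bash
python3 -m inch '[{"dp":[0,0,2],"angular":[0,0,0],"fingers":255},{"dp":[0,0,3],"angular":[0,0,0],"fingers":255},{"dp":[0,0,3],"angular":[0,0,0],"fingers":255}]';  python3 -m inch '[{"dp":[0,0,0.7],"angular":[0,0,0],"fingers":255},{"dp":[0,0,0.7],"angular":[0,0,0],"fingers":255},{"dp":[0,0,0.7],"angular":[0,0,0],"fingers":255}]'
```

```text
clock: 35.77
eef_pos: [514.6, 331.4, -23.9]
tcp_rot: [-3.141, 0.0, 1.57]
contact_force: [-0.9, -0.7, -1.2]
opening: 0.169
clock: 36.02
eef_pos: [514.7, 331.4, -24.1]
tcp_rot: [-3.141, 0.0, 1.57]
contact_force: [-1.0, -0.2, 4.2]
opening: 0.168
```

Contact is made, so I'll release, retreat clear of both cameras, and check.

```bash
python3 -m inch '[{"dp":[0,0,0],"angular":[0,0,0],"fingers":160},{"dp":[0,0,0],"angular":[0,0,0],"fingers":160},{"dp":[0,0,0],"angular":[0,0,0],"fingers":160},{"dp":[0,0,0],"angular":[0,0,0],"fingers":160},{"dp":[0,0,-10],"angular":[0,0,0],"fingers":160},{"dp":[0,0,-40],"angular":[0,0,0],"fingers":150},{"dp":[0,0,-80],"angular":[0,0,0],"fingers":150},{"dp":[0,0,-120],"angular":[0,0,0],"fingers":150},{"dp":[0,0,-150],"angular":[0,0,0],"fingers":150},{"dp":[0,0,-160],"angular":[0,0,0],"fingers":150},{"dp":[0,0,-160],"angular":[0,0,0],"fingers":150}]'; python3 - <<'E'
from h import *
need(300,480,170)
E
```

```text
clock: 36.93
eef_pos: [516.7, 332.7, 139.7]
tcp_rot: [3.136, -0.003, 1.57]
contact_force: [0.3, 1.3, -0.2]
opening: 0.41
dp [ 147.3 -216.6  -31. ] ang [0. 0. 0.] | at [516.7 332.7 139.7] [ 3.136e+00 -3.000e-03  1.570e+00] t 36.93 op 0.41
```

```bash
python3 -m inch '[{"dp":[15,-22,-15],"angular":[0,0,0],"fingers":150},{"dp":[35,-50,-30],"angular":[0,0,0],"fingers":150},{"dp":[55,-80,-40],"angular":[0,0,0],"fingers":150},{"dp":[75,-110,-40],"angular":[0,0,0],"fingers":150},{"dp":[95,-140,-40],"angular":[0,0,0],"fingers":150},{"dp":[115,-170,-40],"angular":[0,0,0],"fingers":150},{"dp":[135,-200,-40],"angular":[0,0,0],"fingers":150},{"dp":[147,-216,-40],"angular":[0,0,0],"fingers":150},{"dp":[147,-216,-40],"angular":[0,0,0],"fingers":150},{"dp":[147,-216,-40],"angular":[0,0,0],"fingers":150},{"dp":[147,-216,-40],"angular":[0,0,0],"fingers":150},{"dp":[147,-216,-40],"angular":[0,0,0],"fingers":150}]'; python3 - <<'E'
from h import *
p,d=vision.grab_frame("top"); cv2.imwrite("pics/t40.png",p); np.savez("pics/t40.npz",d=d)
q,e=vision.grab_frame("scene"); cv2.imwrite("pics/s40.png",q); np.savez("pics/s40.npz",d=e)
cv2.imwrite("pics/t40a.png",cv2.convertScaleAbs(cv2.resize(p[110:240,230:580],None,fx=2.28,fy=2.28,interpolation=cv2.INTER_CUBIC),alpha=1.6))
cv2.imwrite("pics/s40a.png",cv2.convertScaleAbs(cv2.resize(q[160:360,220:420],None,fx=3,fy=3,interpolation=cv2.INTER_CUBIC),alpha=1.6))
E
```

```text
clock: 37.93
eef_pos: [299.6, 477.7, 174.9]
tcp_rot: [-3.141, 0.001, 1.569]
contact_force: [-0.1, -0.1, 0.9]
opening: 0.411
```

View pics/t40a.png

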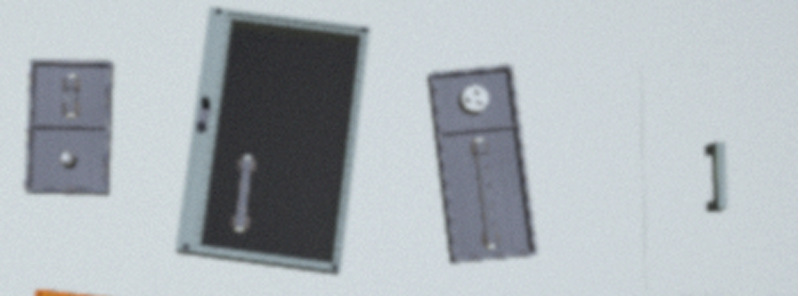

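View pics/s40a.png

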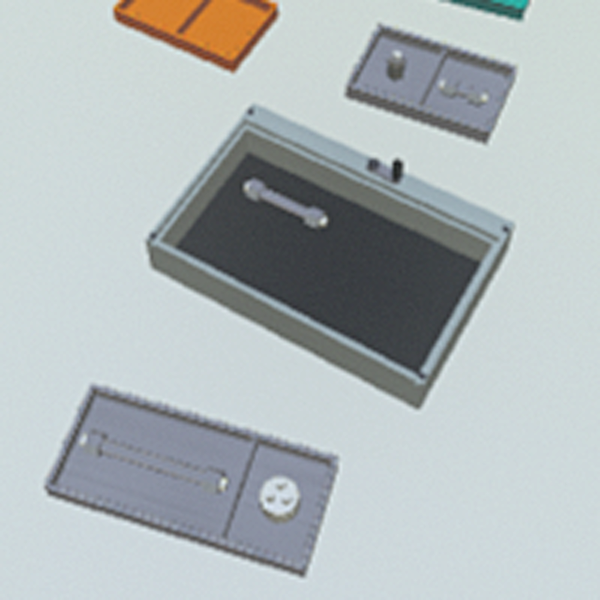

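```bash
python3 - <<'E'
from h import *
p=cv2.imread("pics/t40.png"); d=np.load("pics/t40.npz")["d"]
c=C["top"];R=np.array(c["R"]);t=np.array(c["t"])
vv,uu=np.mgrid[0:400,0:640]; cam=np.stack([(uu-c["cx"])/c["fx"]*d,(vv-c["cy"])/c["fy"]*d,d],-1)
W=(cam-t)@R
# cover region heights
ok=(d>0)&(np.abs(W[...,0]-510)<100)&(np.abs(W[...,1]+345)<55)
A=W[ok]; A=A[A[:,2]<15]; co=np.linalg.lstsq(np.c_[A[:,:2]-[510,-345],np.ones(len(A))],A[:,2],rcond=None)[0]; print("cover plane tilt,h",co.round(4),len(A))
ok=(d>0)&(np.abs(W[...,0]-510)<100)&(np.abs(W[...,1]+230)<30); print("bench",np.median(W[ok][:,2]))
def frame(X,o,y): dx=np.array(X)-o; return np.array([np.cos(y)*dx[0]+np.sin(y)*dx[1],-np.sin(y)*dx[0]+np.cos(y)*dx[1]])
# white features
g=p.min(2)
for nm,box,z in(("long",(410,470,135,228),12),("small",(238,285,130,200),20)):
    u0,u1,v0,v1=box; 
    m=(d[v0:v1,u0:u1]>0)
    for v,u in np.argwhere(W[v0:v1,u0:u1,2]>27)[:0]: pass
    sat=p[v0:v1,u0:u1].astype(int); print(nm,"median",np.median(sat.reshape(-1,3),0))
E
```

```text
cover plane tilt,h [4.000e-04 1.000e-04 3.647e+00] 3620
bench -0.3534234792469318
long median [89. 80. 78.]
small median [88. 79. 76.]
```

Everything looks seated. One height check from depth before handing in.

```bash
python3 - <<'E'
from h import *
d=np.load("pics/t40.npz")["d"]
c=C["top"];R=np.array(c["R"]);t=np.array(c["t"])
def W(u,v):
    u,v=int(round(u)),int(round(v));z=np.median(d[v-1:v+2,u-1:u+2]);return (R.T@(np.array([(u-c["cx"])/c["fx"]*z,(v-c["cy"])/c["fy"]*z,z])-t))
def f(X,o,y): dx=X[:2]-o; return np.round([np.cos(y)*dx[0]+np.sin(y)*dx[1],-np.sin(y)*dx[0]+np.cos(y)*dx[1]],1)
q=lambda x,y:(230+x/2.28-.3,110+y/2.28-.3)
for nm,xy,o,y in[("long A",(478,139),(520.5,-101.5),.12),("long B",(489,244),(520.5,-101.5),.12),("cap",(475,97),(520.5,-101.5),.12),("shA",(71,80),(548,332),.005),("shB",(71,113),(548,332),.005),("filt",(68,159),(548,332),.005),("midA",(247,160),(0,0),0),("midB",(239,228),(0,0),0)]:
    X=W(*q(*xy)); P=plane("top",*q(*xy),13); print(nm,X.round(1),"frame",f(P,np.array(o),y))
s=monitor.sense();print(s["clock"],s["opening"],np.abs(s["qvel"]).max())
E
```

```text
long A [544.1 -97.6  14.9] frame [24.9 -0.4]
long B [ 433.8 -108.6   16.3] frame [-86.1   2. ]
cap [588.3 -93.3  24.1] frame [69.9 -2.8]
shA [597.2 331.3  18.9] frame [51.2  0.3]
shB [562.9 329.9  18.8] frame [15.4 -1. ]
filt [512.1 328.5  30.7] frame [-34.1   0.4]
midA [516.  143.5  18.7] frame [517.3 143.4]
midB [444.1 149.   16.7] frame [445.1 150.2]
38.0333 0.411380930110821 0.0027930874297408793
```

All the measurements fall inside the limits, so I'm handing in.

```bash
python3 -c "
from rig import sign_off
print(sign_off())"
```

```text
the job is handed in; nothing more can be done
None
```

Both kits are made up and the job is handed in at 38 s of the 131 s allowed. The tab went round first, then the cover came off. The long column and cap are in the long tray, and the short column and filter are in the small grey tray.

**Last checks (pictures and depth):**
- **Cover:** flat on the bench. The plate top reads about 4 mm high and the tilt is under 0.001 rad.
- **Long column:** at about x = -31, y = +1 mm in the long tray, lying flat.
- **Cap:** at about x = 70, y = -3 mm in the long tray, upright.
- **Short column:** at about x = +33, y = 0 mm in the small tray, lying flat.
- **Filter:** at about x = -34, y = 0 mm in the small tray, upright.
- **Middle column:** within about 3 mm of where it first measured.
- **Arm:** open, still and clear of everything.

**What disagreed:**
- **Reported TCP height:** the real fingertips sit about 32.5 mm above the reported TCP. The first close on the stub missed because of this. I confirmed the offset by depth and by touching the stub, then corrected every height after that.
- **Cameras:** the two views differed by up to about 5 mm, up to 10 mm at one case corner. I used the mean, which the grasps bore out.

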